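# Feel a lead screw's end float and fit the spacer that takes it up

## Robot

A 6-joint arm with a two-finger parallel gripper is mounted at the origin on the work surface. World frame = base frame: x ahead of the robot, y to its left, z up, the work surface at z = 0. Lengths are in m, angles in degrees, forces in N, time in s.
With the tool pointing down it reaches from about 0.4 to 0.825 m from the base axis. Payload 7 kg.
Tool frame: the origin (TCP) lies between the finger pads; the fingertips stand 19 mm ahead of it and the grasp point (between the pads) is the TCP; y points along the fingers, x is the direction in which the jaws open and shut, and the axes are right-handed (so a half turn about y gives the same grasp; the last joint's range is limited). The gripper opens to 88 mm and grips with 3 to 60 N. Pads are 19 mm wide; open, the fingers measure 130 mm over their backs; the gripper's body (78 mm by 193 mm) begins 47 mm behind the grasp point.
Start: joints at [16.507, 20.546, 0.682, 0, -70.136, -16.507], TCP at [0.675, -0, 0.246] pointing down, gripper open.
Joint ranges: [-176.03, 176.03], [-82.01, 121.73], [-58.28, 71.71], [-173.87, 95.51], [-174.79, -0.11], [-173.66, 173.66]. Speed limits (degrees/s): [136.94, 136.94, 172.46, 180, 180, 180].

## Interface

Orientations are given as [roll, pitch, yaw] about the fixed x, y, z axes, in that order (R = Rz(yaw) Ry(pitch) Rx(roll)).
In Python, from plant import r gives the robot as it stands. The module is installed in compiled form; this text tells all that it offers.
- The arm moves only by the tool jog_arm, never from a script. Its argument "steps" is a list of rows, each a list of 5 numbers: the closure, from 0 (fully open) to 1 (shut), then the shift along the tool's x, y, z in m, then the turn about the tool's y in degrees. In form: [[jaw, x, y, z, turn], ...]. A call has 1 to 12 rows; each row shifts and turns the commanded pose from where the row before left it, along the tool's axes as they then stand; what a row does not reach is not made up. A row lasts 1/12 s, in which the tool goes at most 41.7 mm and 7.16 degrees, less where a joint would pass 70% of its speed; a pose out of reach is approached as far as the arm can. A call with a gripper value outside its range is refused whole. The fingers move at their own pace and stop on an object; "squeeze" is the grip in N (left out, the last holds). Time passes only in rows, so rows that do not move let the fingers close. It gives the time, the measured TCP pose, the force and the opening at its end, in the units of the state.
- r.get_state(): the state, without advancing time (a new reading comes with each control period).
- r.capture(name): name is "scene" or "side" or "wrist"; returns a dict with "image" (384x512x3 uint8, red, green, blue), "vfov" (degrees; the focal length in pixels is half the picture's height over the tangent of half this angle, whatever the lens; pixels are square), "cx", "cy" (the principal point, pixels), "R" (3x3) and "t" (3): a world point X has camera coordinates R X + t; the wrist camera has in their place "tool_from_camera" (4x4, takes a point from camera to tool coordinates, whose origin is the TCP and whose axes are the tool frame's). Camera axes: x right, y down, z forward; pixel columns grow to the right and rows downward; lengths in m; the calibration is good to about 2 mm. The wrist camera is an equidistant fisheye: a pixel r from the principal point sees the ray r / f radians off the axis. A picture is of the moment at which its call begins: read the wrist's pose just before it. There is no depth.
- r.close_job(): hands the job in, once; it reports no verdict.
The state is a dict: "time_s": time; "joints": joint angles; "qd": joint speeds; "joint_torque": joint torques, N m; "tcp_pos": TCP position; "eef_rot": TCP orientation; "contact_force": force on the tool from outside, world axes, zero at the start; "moment": the same for the moment, N m; "gripper_width": finger opening in m.
Only numpy, scipy, OpenCV 4.12 (cv2) and the standard library are available. Lean on these libraries where they do the work, as an engineer would, in place of code of your own. Each camera call takes 0.05 s, during which the arm holds its last target.

## Task

The lathe's lead screw went back in without its spacer and slides endwise: with the handwheel, gently slide it outwards until its collar bears on the pedestal, then inwards until it comes up against the stop hidden in the gearbox, to feel how much end float it has. Leave the gap open, take the thickest of the three slotted brass spacers that goes into that float, lower it astride the shaft between pedestal and collar until its legs stand fully down on the pedestal's ledge, and let go. Leave the other two spacers in their blocks, do not force the screw against its ends, keep off the cutting head and do not push the other things about.

Things in the scene. Friction and masses are not known exactly. Their poses are not given: they have to be found in the camera images.
- feed_unit: feed unit of a record-cutting lathe, fixed. Origin on the bench under the screw's axis; y along that axis, z up. In mm: base plate x -62..78, y -140..230. Along y: handwheel -196..-184, thrust pedestal -105..-80 (x -57..73, top 103 high), gap, collar, screw, cutting head 40..112, closed gearbox 130..210 (140 high), motor to 286. Guide rods at x = 50, tops 74 high
- gap (a point): point on the screw's axis in the pedestal's thrust face, 85 mm above the bench; axes as the feed unit's, +y points to the collar and gearbox. The spacer goes between this face and the collar, square to y, legs astride the 16 mm shaft. Fully down, its leg ends stand on the pedestal's flat ledge (y 0..18, 35 mm below this point, as wide as the pedestal): its centre is 9.5 mm above this point
- screw (a joint): endwise slide of lead screw, collar (40 mm diameter, 14 mm thick) and handwheel, in m: 0 = collar bears on the pedestal, value = open gap, grows inwards (+y, to the gearbox). Takes about 1.5 N, stays where left, does not turn. A nylon stop hidden in the gearbox ends it 0.6 to 1.4 mm past the thickness of one spacer (6, 10 or 14 mm), differing each time; over 12 N cracks it
- wheel (a point): highest point of the handwheel's rim, mid-thickness, 135 mm above the bench; moves with the screw. The wheel is an upright aluminium disc, 100 mm diameter, 12 mm thick (along the feed unit's y), on the screw's outer end; the upper 35 mm are free on both faces, ribbed, and do not slip in a grip (hub and crank grip are lower). Pinch it from above across its thickness or push on a face
- spacer_6_centre (a point): centre of the 6 mm spacer, ~120 g: upright brass plate 6 mm thick (y), 89 mm tall (z; origin half-way up). Lower part an upside-down U, 44 mm wide (x), 53 mm tall: two 13 mm wide legs beside an 18 mm wide slot, 45 mm high, open downwards; leg ends rounded across the thickness. On top a plain tab, 22 mm wide (x), 36 mm tall, to hold it by. Stands in the slot of its own wooden block
- spacer_10_centre (a point): centre of the 10 mm spacer, ~200 g: upright brass plate 10 mm thick (y), 89 mm tall (z; origin half-way up). Lower part an upside-down U, 44 mm wide (x), 53 mm tall: two 13 mm wide legs beside an 18 mm wide slot, 45 mm high, open downwards; leg ends rounded across the thickness. On top a plain tab, 22 mm wide (x), 36 mm tall, to hold it by. Stands in the slot of its own wooden block
- spacer_14_centre (a point): centre of the 14 mm spacer, ~280 g: upright brass plate 14 mm thick (y), 89 mm tall (z; origin half-way up). Lower part an upside-down U, 44 mm wide (x), 53 mm tall: two 13 mm wide legs beside an 18 mm wide slot, 45 mm high, open downwards; leg ends rounded across the thickness. On top a plain tab, 22 mm wide (x), 36 mm tall, to hold it by. Stands in the slot of its own wooden block
- block_6: wooden block of the 6 mm spacer, 60 (x) x 36 (y) x 32 mm, fixed on a thin wooden base in a row of three, 50 mm apart along y, in any order; origin at the centre of its underside, 6 mm above the bench. Slot 26 mm deep (floor 6 mm above the origin), 45.4 mm long (x), 1 mm wider (y) than the spacer
- block_10: wooden block of the 10 mm spacer, 60 (x) x 36 (y) x 32 mm, fixed on a thin wooden base in a row of three, 50 mm apart along y, in any order; origin at the centre of its underside, 6 mm above the bench. Slot 26 mm deep (floor 6 mm above the origin), 45.4 mm long (x), 1 mm wider (y) than the spacer
- block_14: wooden block of the 14 mm spacer, 60 (x) x 36 (y) x 32 mm, fixed on a thin wooden base in a row of three, 50 mm apart along y, in any order; origin at the centre of its underside, 6 mm above the bench. Slot 26 mm deep (floor 6 mm above the origin), 45.4 mm long (x), 1 mm wider (y) than the spacer
- cutting_head: the fragile cutting head on its carriage, parked on the guide rods over the screw next to the gearbox; not to be touched. Origin as the feed unit's; it occupies local x -31 to 130, y 40 to 112 mm, up to 155 mm high
- headphones: bystander: black headphones, 175 x 150 x 84 mm
- screwdriver: bystander: screwdriver lying on the bench
- wrench: bystander: spanner lying on the bench
- oil_bottle: bystander: small white oil bottle, 38 mm diameter, 85 mm tall
- spray_can: bystander: aluminium spray can, 52 mm diameter, 160 mm tall
- jar: bystander: glass jar, 64 mm diameter, 80 mm tall
There are look-alikes about, which are no part of the job. Leave any purple or red look-alike of the part that bears spacer_6_centre alone.

How it is judged:
By the outcome, as a careful person would: the job done as asked, in the order asked, and still so for the second after the job is handed in, with the robot touching nothing.
It also fails if it takes over 66 s, if anything falls off the work surface, if the arm or the gripper's body presses on something with over 40 N, if the wrist force passes 120 N, or if a joint passes its speed limit or range.

## Working session

There is one attempt and no reset: what is moved stays moved. The work goes in short steps, Python scripts to look and compute and a tool call to move; the robot and the scene stay as the last step left them, time stands still between calls to the robot, and variables do not carry over. Pictures are saved under pics/ and viewed, and the job is handed in when it is done.

Besides the shell and the picture viewer there is one more tool, called after "Emit:" by a JSON object that holds its "method" and its "body". jog_arm: Moves the arm, as the interface text tells. Its arguments: {"type":"object","properties":{"steps":{"type":"array","items":{"type":"array","items":{"type":"number"}}},"squeeze":{"type":"number"}},"required":["steps"]}

```bash
mkdir -p pics; cat > h.py <<'E'
from plant import r
import cv2, numpy as np, pickle
def cap(n,f):
    s=r.get_state(); c=r.capture(n); cv2.imwrite('pics/'+f+'.png',c['image'][:,:,::-1]); 
    pickle.dump((s,c),open('pics/'+f+'.pkl','wb')); return s,c
def load(f): return pickle.load(open('pics/'+f+'.pkl','rb'))
def crop(f,x0,y0,x1,y1,k,out):
    s,c=load(f); im=c['image'][y0:y1,x0:x1,::-1]; im=cv2.resize(im,None,fx=k,fy=k,interpolation=cv2.INTER_CUBIC); cv2.imwrite('pics/'+out+'.png',im)
def ray(c,u,v,s=None):
    f=c['image'].shape[0]/2/np.tan(np.radians(c['vfov'])/2)
    a=np.array([u-c['cx'],v-c['cy']])
    if 'R' in c:
        d=np.array([a[0]/f,a[1]/f,1]); R=np.array(c['R']); t=np.array(c['t'])
        return -R.T@t, R.T@d/np.linalg.norm(d)
    rr=np.hypot(*a); th=rr/f
    d=np.array([*(a/max(rr,1e-9)*np.sin(th)),np.cos(th)])
    T=np.array(c['tool_from_camera']); Rt,p=pose(s)
    return Rt@T[:3,3]+p, Rt@T[:3,:3]@d
def pose(s):
    from scipy.spatial.transform import Rotation as Ro
    return Ro.from_euler('xyz',s['eef_rot'],degrees=True).as_matrix(), np.array(s['tcp_pos'])
def atz(c,u,v,z,s=None):
    o,d=ray(c,u,v,s); return o+d*(z-o[2])/d[2]
def proj(c,X,s=None):
    X=np.array(X,float); f=c['image'].shape[0]/2/np.tan(np.radians(c['vfov'])/2)
    if 'R' in c:
        q=np.array(c['R'])@X+np.array(c['t']); return np.array([c['cx']+f*q[0]/q[2],c['cy']+f*q[1]/q[2]])
    Rt,p=pose(s); T=np.array(c['tool_from_camera']); q=T[:3,:3].T@(Rt.T@(X-p)-T[:3,3])
    th=np.arctan2(np.hypot(q[0],q[1]),q[2]); a=q[:2]/np.hypot(q[0],q[1])*th*f
    return np.array([c['cx'],c['cy']])+a
def tri(*rs):
    A=np.zeros((3,3));b=np.zeros(3)
    for o,d in rs:
        P=np.eye(3)-np.outer(d,d);A+=P;b+=P@o
    X=np.linalg.solve(A,b); return X,[np.linalg.norm((np.eye(3)-np.outer(d,d))@(X-o))for o,d in rs]
E
python3 - <<'E'
from h import *
for n in['scene','side','wrist']:
    s,c=cap(n,n+'0'); cv2.imwrite(f'pics/{n}0b.png',cv2.resize(c['image'][:,:,::-1],(800,600),interpolation=cv2.INTER_CUBIC))
    print(n,c['vfov'],c['cx'],c['cy'])
    if 'R' in c: print(-np.array(c['R']).T@np.array(c['t']))
    else: print(c['tool_from_camera'])
print(s)
E
```

```text
scene 42.8699602495799 256.961788265834 196.14215549893441
[ 1.14066941 -0.4688436   1.00873432]
side 45.47034474048551 258.93314444231174 200.62002882406034
[ 0.3659773  -0.89609405  0.69805932]
wrist 65.70646984690485 252.18218811961495 196.8736796235028
[[ 9.99997967e-01  1.28465382e-03  1.55439041e-03 -8.62073572e-04]
 [-1.18359211e-03 -2.50164734e-01  9.68202564e-01 -1.38882604e-01]
 [ 1.63265879e-03 -9.68202435e-01 -2.50162705e-01  6.75197144e-02]
 [ 0.00000000e+00  0.00000000e+00  0.00000000e+00  1.00000000e+00]]
{'time_s': 0.1, 'joints': array([ 1.65078382e+01,  2.05873768e+01,  6.39186320e-01, -1.70952714e-02,
       -7.01363805e+01, -1.65074364e+01]), 'qd': array([ 0.1003115 , -0.15508738,  0.05526337,  0.09843159,  0.04235013,
        0.03526717]), 'joint_torque': array([-1.42273191e-03, -5.84165347e+01,  2.93752134e+01,  7.01551259e+00,
        1.01412315e-02, -6.66964229e-05]), 'tcp_pos': array([ 6.74590083e-01, -1.75429260e-05,  2.44719102e-01]), 'eef_rot': array([-8.99913770e+01, -8.56520081e-02,  1.79994575e+02]), 'contact_force': array([-0.18737294,  0.33300134, -0.42708538]), 'moment': array([-0.0296593 ,  0.00927639,  0.02442426]), 'gripper_width': 0.08778146993169288}
```

View pics/scene0b.png

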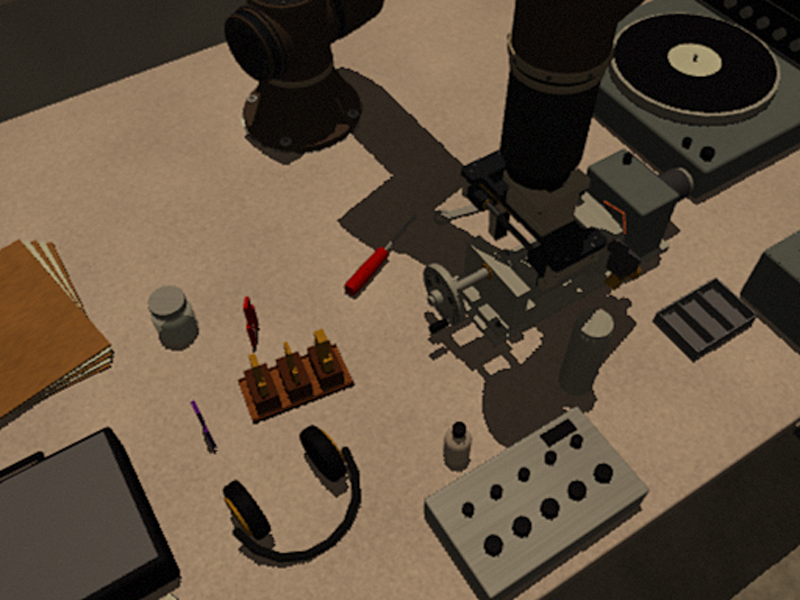

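View pics/side0b.png

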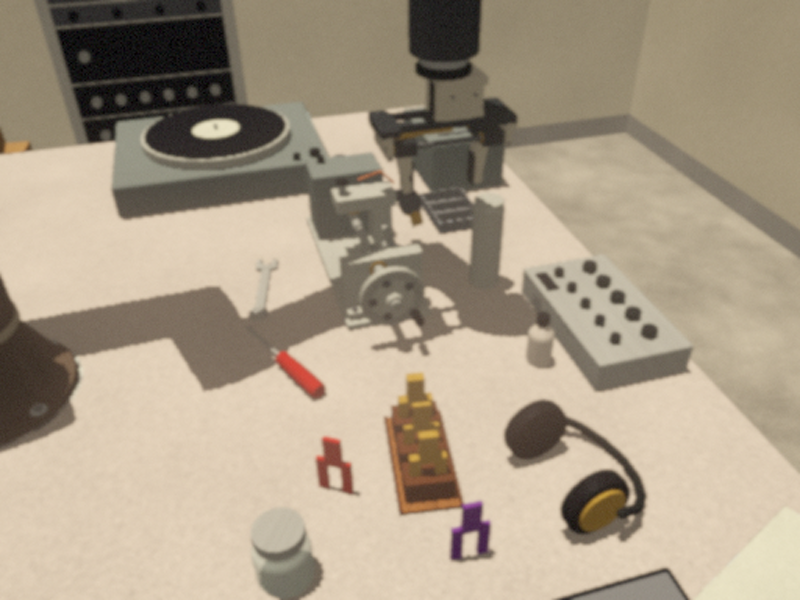

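View pics/wrist0b.png

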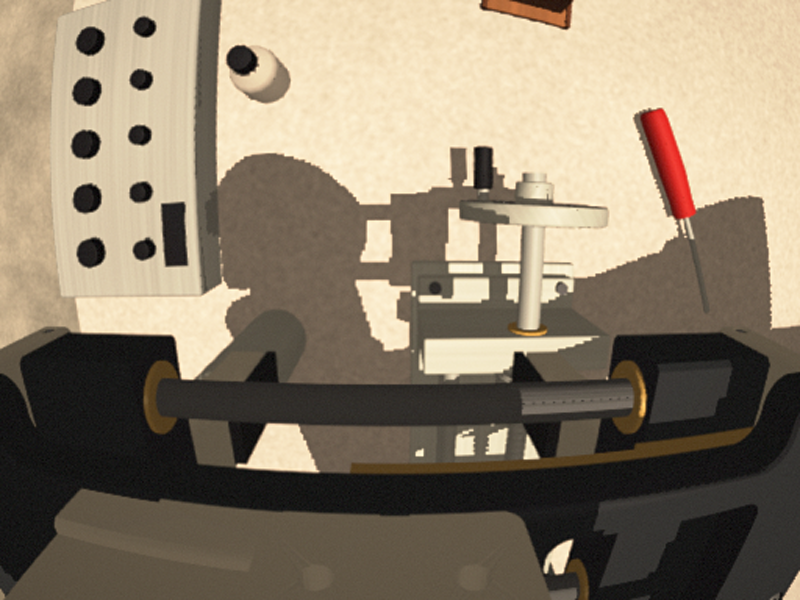

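```bash
python3 - <<'E'
from h import *
crop('wrist0',280,80,400,280,4,'w0c'); crop('scene0',140,180,240,280,6,'s0c'); crop('side0',190,210,330,370,4,'d0c')
s,c=load('wrist0'); k=.64
for n,u,v,z in [('rimL',460,210,.085),('rimR',607,213,.085),('sh1',532,235,.085),('sh2',530,322,.085),('pedbackL',422,372,.103),('pedbackR',522,372,.103),('pedfrontR',608,335,.103)]:
    print(n,atz(c,u*k,v*k,z,s).round(4))
s,c=load('scene0')
for n,u,v in [('tab1',254,358),('tab2',289,347),('tab3',321,333),('red',249,300),('purple',196,405)]:
    print(n,atz(c,u*k,v*k,.101 if n[0]=='t' else .08).round(4))
E
```

```text
rimL [ 0.6324 -0.0553  0.085 ]
rimR [ 0.5285 -0.0577  0.085 ]
sh1 [ 0.5834 -0.0402  0.085 ]
sh2 [0.5809 0.0198 0.085 ]
pedbackL [0.6565 0.0483 0.103 ]
pedbackR [0.589  0.0494 0.103 ]
pedfrontR [0.5282 0.0242 0.103 ]
tab1 [ 0.5429 -0.35    0.101 ]
tab2 [ 0.553  -0.3001  0.101 ]
tab3 [ 0.5564 -0.2505  0.101 ]
red [ 0.4311 -0.3086  0.08  ]
purple [ 0.5551 -0.448   0.08  ]
```

View pics/w0c.png

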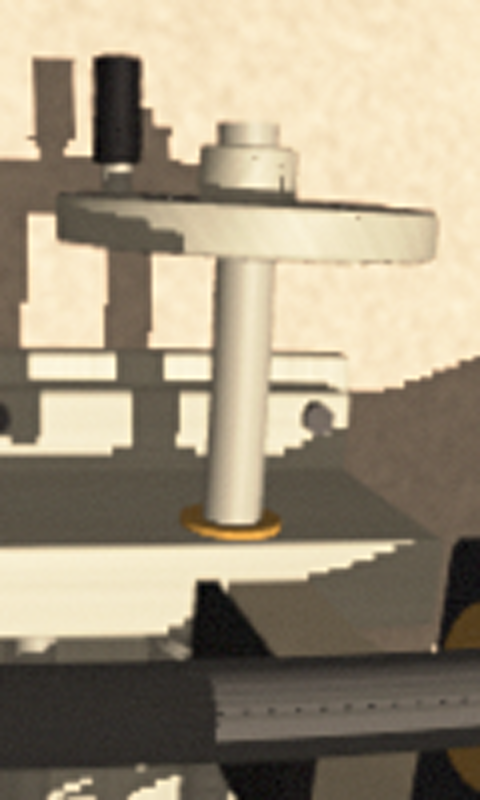

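View pics/s0c.png

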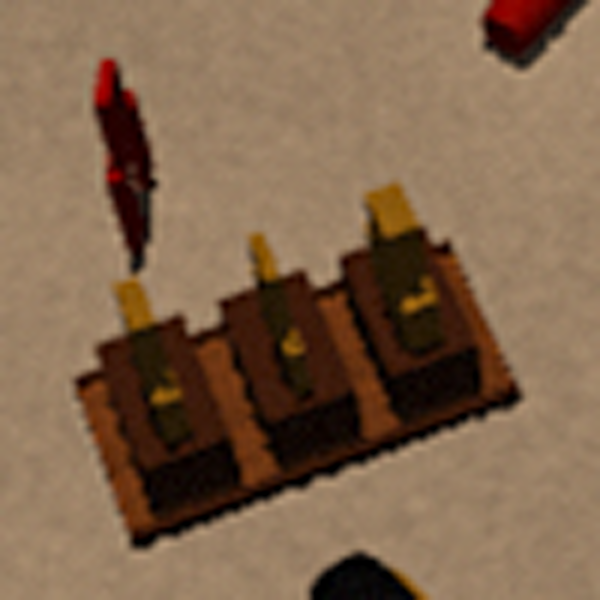

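View pics/d0c.png

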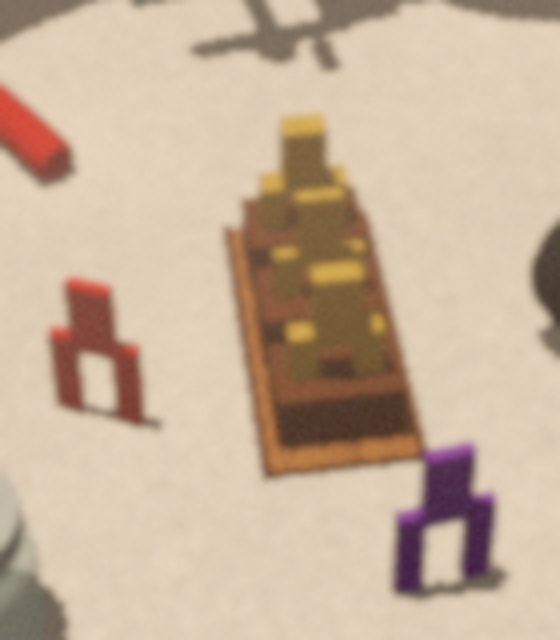

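Emit:
{"method": "jog_arm", "body": {"steps": [[0,0.03,0.0,0.019,0],[0,0.03,0.0,0.019,0],[0,0.03,0.0,0.018,0],[0,0,0,0,7],[0,0,0,0,7],[0,0,0,0,7],[0,0,0,0,7],[0,0,0,0,7],[0,0,0,0,7],[0,0,0,0,7],[0,0,0,0,7],[0,0,0,0,7]]}}

```text
time_s: 1.15
tcp_pos: [0.5848, -0.056, 0.2453]
eef_rot: [-90.0, -0.0, 116.6]
contact_force: [0.4, 0.1, 0.0]
gripper_width: 0.0875
```

Emit:
{"method": "jog_arm", "body": {"steps": [[0,0,0,0,7],[0,0,0,0,7],[0,0,0,0,7],[0,0,0,0,4],[0,0,0,0,0],[0,0,0,0,0]]}}

```text
time_s: 1.65
tcp_pos: [0.5849, -0.056, 0.2454]
eef_rot: [-90.0, -0.0, 92.1]
contact_force: [0.7, 0.1, 0.7]
gripper_width: 0.0884
```

```bash
python3 - <<'E'
from h import *
for n in['scene','wrist']:
    s,c=cap(n,n+'1'); cv2.imwrite(f'pics/{n}1b.png',cv2.resize(c['image'][:,:,::-1],(800,600),interpolation=cv2.INTER_CUBIC))
R,p=pose(s);print(p,R.round(4))
E
```

```text
[ 0.58486555 -0.05602516  0.24540006] [[-3.770e-02 -3.000e-04 -9.993e-01]
 [ 9.993e-01 -0.000e+00 -3.770e-02]
 [-0.000e+00 -1.000e+00  3.000e-04]]
```

View pics/wrist1b.png

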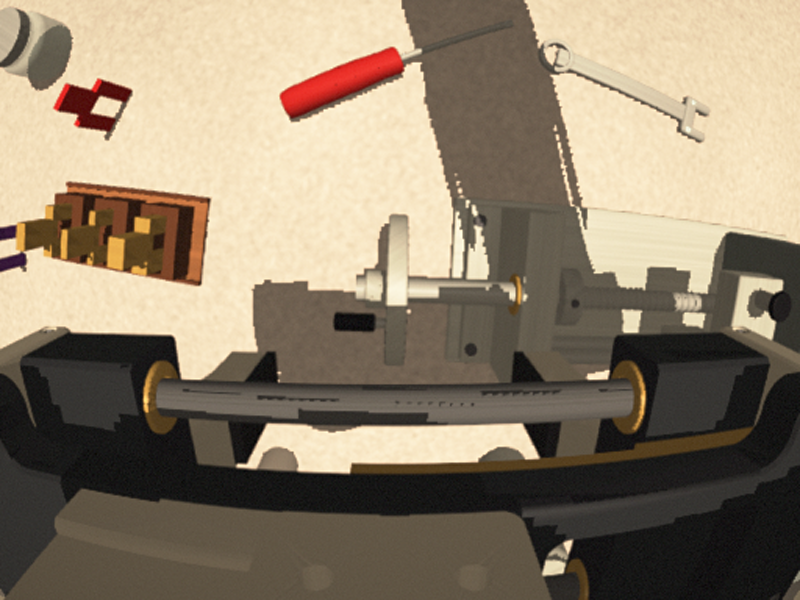

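View pics/scene1b.png

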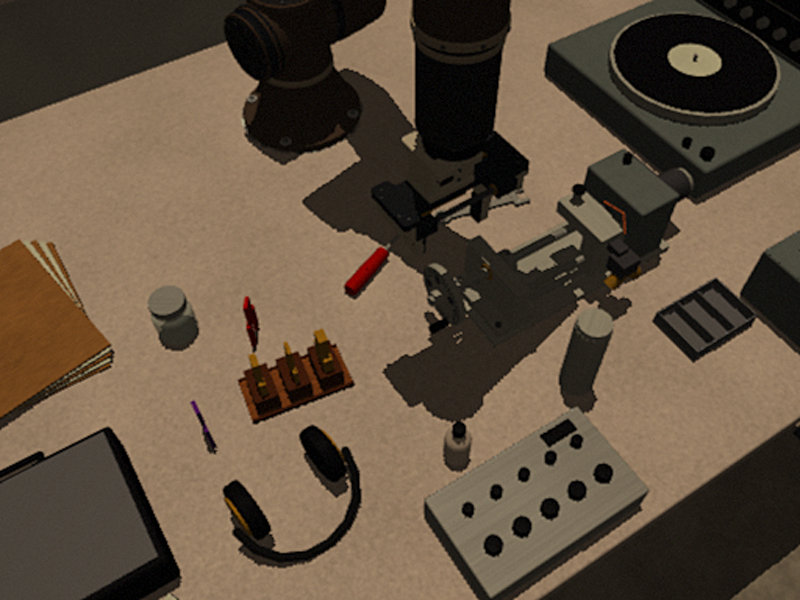

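```bash
python3 - <<'E'
from h import *
crop('wrist1',215,115,415,255,4,'w1c')
E
```

```text
(no output)
```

View pics/w1c.png

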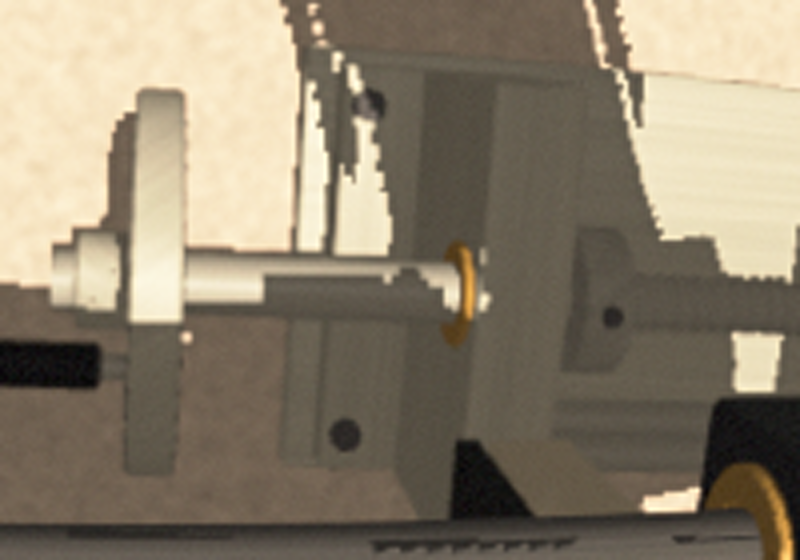

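```bash
python3 - <<'E'
from h import *
s,c=load('wrist1')
P=lambda u,v,z:atz(c,215+u/4,115+v/4,z,s).round(4)
for n,u,v,z in [('wTop hi L',132,245,.135),('wTop hi R',185,245,.135),('rim far',160,88,.085),('rim near',150,474,.085),('shaft topL',190,248,.088),('shaft topR',450,266,.088),('pedtop rear?',490,180,.103),('pedtop rear low',468,430,.103),('pedfront',582,120,.103),('pedfront lo',555,420,.103),('pedfront edge far',420,72,.103)]:
    print(n,P(u,v,z))
s,c0=load('scene0');
E
```

```text
wTop hi L [ 0.5648 -0.0608  0.135 ]
wTop hi R [ 0.5643 -0.0495  0.135 ]
rim far [ 0.5337 -0.0556  0.085 ]
rim near [ 0.6364 -0.0541  0.085 ]
shaft topL [ 0.5737 -0.0464  0.088 ]
shaft topR [0.5753 0.0214 0.088 ]
pedtop rear? [0.5505 0.0257 0.103 ]
pedtop rear low [0.6149 0.0268 0.103 ]
pedfront [0.534  0.0485 0.103 ]
pedfront lo [0.6117 0.0504 0.103 ]
pedfront edge far [0.5255 0.0061 0.103 ]
```

Emit:
{"method": "jog_arm", "body": {"steps": [[0,0.001,0.03,0,1],[0,0,0.03,0,0],[0,0,0.03,0,0],[0,0,0.02,0,0],[0,0,0.01,0,0],[0,0,0,0,0],[0,0,0,0,0]]}}

```text
time_s: 2.33
tcp_pos: [0.5854, -0.0551, 0.126]
eef_rot: [-90.0, 0.0, 91.1]
contact_force: [0.7, -0.2, 0.4]
gripper_width: 0.0878
```

```bash
python3 - <<'E'
from h import *
for n in['wrist']:
    s,c=cap(n,n+'2'); cv2.imwrite(f'pics/{n}2b.png',cv2.resize(c['image'][:,:,::-1],(800,600),interpolation=cv2.INTER_CUBIC))
R,p=pose(s);print(p,s['eef_rot'],s['contact_force'])
E
```

```text
[ 0.58537076 -0.05508675  0.12601293] [-8.99997146e+01  2.59894231e-02  9.10605302e+01] [ 0.65918939 -0.15577412  0.35394319]
```

View pics/wrist2b.png

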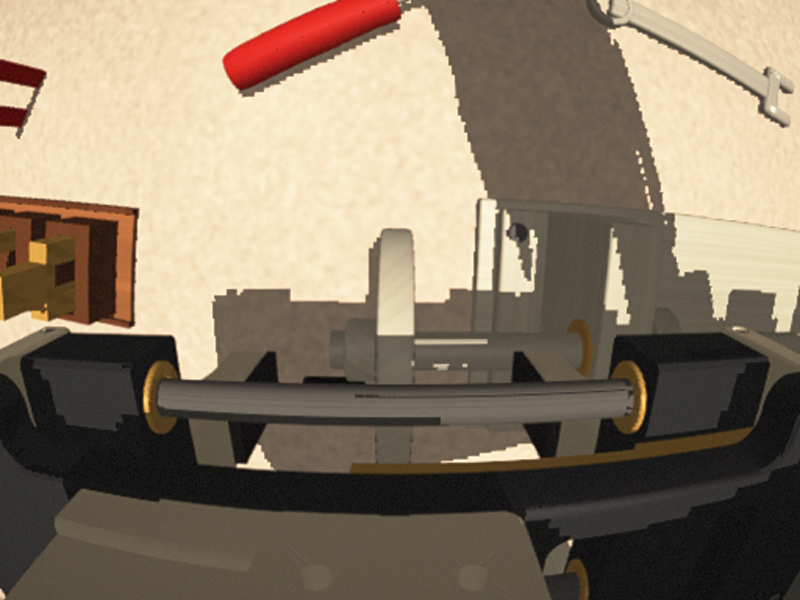

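Emit:
{"method": "jog_arm", "body": {"steps": [[0.5,0,0,0,0],[0.75,0,0,0,0],[0.8,0,0,0,0],[0.84,0,0,0,0],[0.9,0,0,0,0],[0.95,0,0,0,0],[1,0,0,0,0],[1,0,0,0,0],[1,0,0,0,0],[1,0,0,0,0]], "squeeze": 6}}

```text
time_s: 3.22
tcp_pos: [0.5849, -0.055, 0.1255]
eef_rot: [-90.0, 0.0, 91.0]
contact_force: [0.2, -0.5, -1.0]
gripper_width: 0.0263
```

```bash
python3 - <<'E'
from h import *
s=r.get_state();print(s)
E
```

```text
{'time_s': 3.2167, 'joints': array([ 1.36806098e+01,  1.83928215e+01, -1.95639714e+01, -1.79859046e-04,
       -5.20542563e+01, -1.02679007e+02]), 'qd': array([-0.02644261, -0.12795076,  0.0080944 ,  0.00420489, -0.11278732,
       -0.07083143]), 'joint_torque': array([-1.07771772e-03, -5.05084276e+01,  2.44961214e+01,  5.81851467e+00,
       -8.67833267e-02,  4.92274552e-06]), 'tcp_pos': array([ 0.58489851, -0.05502629,  0.12548104]), 'eef_rot': array([-8.99891891e+01,  2.28683144e-03,  9.10014928e+01]), 'contact_force': array([ 0.1736774 , -0.5489561 , -0.99498366]), 'moment': array([-0.06808894, -0.0564375 ,  0.0035545 ]), 'gripper_width': 0.02629753867719027}
```

Still closing.

Emit:
{"method": "jog_arm", "body": {"steps": [[1,0,0,0,0],[1,0,0,0,0],[1,0,0,0,0],[1,0,0,0,0],[1,0,0,0,0],[1,0,0,0,0]], "squeeze": 6}}

```text
time_s: 3.72
tcp_pos: [0.5849, -0.055, 0.1255]
eef_rot: [-90.0, -0.0, 91.0]
contact_force: [0.1, -0.2, -1.3]
gripper_width: 0.0118
```

```bash
python3 - <<'E'
from h import *
s=r.get_state();print(s['tcp_pos'],s['contact_force'],s['moment'],s['gripper_width'])
E
```

```text
[ 0.58492133 -0.05503231  0.12550521] [ 0.10945573 -0.1617402  -1.26602315] [-0.17429523 -0.17745571 -0.03962373] 0.011771403697271938
```

Emit:
{"method": "jog_arm", "body": {"steps": [[1,-0.0005,0,0,0],[1,-0.0005,0,0,0],[1,-0.0005,0,0,0],[1,-0.0005,0,0,0]]}}

```text
time_s: 4.05
tcp_pos: [0.585, -0.0569, 0.1255]
eef_rot: [-90.0, -0.0, 91.0]
contact_force: [0.1, 1.4, -1.1]
gripper_width: 0.0122
```

Emit:
{"method": "jog_arm", "body": {"steps": [[1,-0.0005,0,0,0],[1,-0.0005,0,0,0]]}}

```text
time_s: 4.22
tcp_pos: [0.5849, -0.058, 0.1255]
eef_rot: [-90.0, -0.0, 91.0]
contact_force: [-0.6, 2.1, -0.8]
gripper_width: 0.0122
```

Emit:
{"method": "jog_arm", "body": {"steps": [[1,-0.0004,0,0,0],[1,-0.0004,0,0,0]]}}

```text
time_s: 4.38
tcp_pos: [0.585, -0.0589, 0.1255]
eef_rot: [-90.0, 0.0, 91.0]
contact_force: [-0.8, 1.3, 0.3]
gripper_width: 0.0118
```

Emit:
{"method": "jog_arm", "body": {"steps": [[1,-0.0004,0,0,0],[1,-0.0004,0,0,0]]}}

```text
time_s: 4.55
tcp_pos: [0.585, -0.0596, 0.1255]
eef_rot: [-90.0, -0.0, 91.0]
contact_force: [-0.8, 4.5, 0.9]
gripper_width: 0.0121
```

Emit:
{"method": "jog_arm", "body": {"steps": [[1,-0.0003,0,0,0],[1,-0.0003,0,0,0]]}}

```text
time_s: 4.72
tcp_pos: [0.585, -0.0597, 0.1255]
eef_rot: [-90.0, -0.0, 91.0]
contact_force: [-1.6, 6.3, 1.2]
gripper_width: 0.0122
```

Emit:
{"method": "jog_arm", "body": {"steps": [[1,0.0008,0,0,0],[1,0.0007,0,0,0],[1,0.0007,0,0,0],[1,0.0007,0,0,0],[1,0.0007,0,0,0],[1,0.0007,0,0,0],[1,0.0007,0,0,0],[1,0.0007,0,0,0],[1,0.0005,0,0,0]]}}

```text
time_s: 5.47
tcp_pos: [0.5849, -0.0539, 0.1255]
eef_rot: [-90.0, 0.0, 91.0]
contact_force: [0.6, -2.1, -1.4]
gripper_width: 0.0123
```

Emit:
{"method": "jog_arm", "body": {"steps": [[1,0.0004,0,0,0],[1,0.0004,0,0,0]]}}

```text
time_s: 5.63
tcp_pos: [0.5849, -0.0531, 0.1255]
eef_rot: [-90.0, -0.0, 91.0]
contact_force: [0.2, -1.5, -2.4]
gripper_width: 0.0122
```

Emit:
{"method": "jog_arm", "body": {"steps": [[1,0.0003,0,0,0],[1,0.0003,0,0,0]]}}

```text
time_s: 5.8
tcp_pos: [0.5849, -0.0527, 0.1255]
eef_rot: [-90.0, 0.0, 91.0]
contact_force: [0.9, -4.1, -2.8]
gripper_width: 0.0123
```

Emit:
{"method": "jog_arm", "body": {"steps": [[1,0.0003,0,0,0],[1,0.0003,0,0,0]]}}

```text
time_s: 5.97
tcp_pos: [0.5849, -0.0526, 0.1255]
eef_rot: [-90.0, 0.0, 91.0]
contact_force: [1.9, -6.9, -3.0]
gripper_width: 0.0124
```

Emit:
{"method": "jog_arm", "body": {"steps": [[1,-0.0003,0,0,0],[1,-0.0002,0,0,0],[1,0,0,0,0]]}}

```text
time_s: 6.22
tcp_pos: [0.5849, -0.0527, 0.1255]
eef_rot: [-90.0, 0.0, 91.0]
contact_force: [0.9, -3.7, -2.6]
gripper_width: 0.0123
```

```bash
python3 - <<'E'
from h import *
s=r.get_state();print(s['tcp_pos'],s['contact_force'],s['moment'],s['gripper_width'],s['eef_rot'])
E
```

```text
[ 0.58490957 -0.05265966  0.12552142] [ 0.88247436 -3.70573692 -2.56493444] [-1.41342306 -0.51955869 -0.06396199] 0.012313401125804762 [-8.99986502e+01  5.22074897e-03  9.09960516e+01]
```

Emit:
{"method": "jog_arm", "body": {"steps": [[1,-0.0003,0,0,0],[1,0,0,0,0],[0.8,0,0,0,0],[0.6,0,0,0,0],[0.4,0,0,0,0],[0.2,0,0,0,0],[0.2,0,0,0,0],[0.2,0,0,0,0]]}}

```text
time_s: 6.88
tcp_pos: [0.5849, -0.0527, 0.1256]
eef_rot: [-90.0, -0.0, 91.0]
contact_force: [0.1, -0.2, 0.6]
gripper_width: 0.0451
```

```bash
python3 - <<'E'
from h import *
for n in['wrist']:
    s,c=cap(n,n+'3'); cv2.imwrite(f'pics/{n}3b.png',cv2.resize(c['image'][:,:,::-1],(800,600),interpolation=cv2.INTER_CUBIC))
R,p=pose(s);print(p,s['eef_rot'],s['contact_force'],s['gripper_width'])
E
```

```text
[ 0.58493203 -0.05270595  0.12563668] [-9.00064752e+01 -4.39157393e-03  9.10100932e+01] [ 0.10109127 -0.17657207  0.61099765] 0.04509590168730039
```

View pics/wrist3b.png

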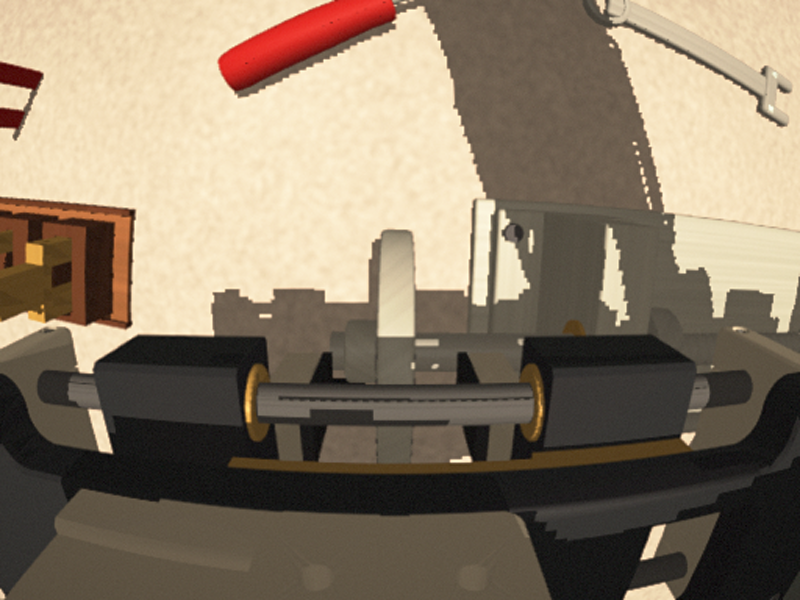

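Emit:
{"method": "jog_arm", "body": {"steps": [[0.2,0,-0.03,0,0],[0.2,0,-0.04,0,0],[0.1,0.02,-0.03,0,0],[0,0.03,-0.02,0,0],[0,0.03,0,0,0],[0,0,0,0,0],[0,0,0,0,0],[0,0,0,0,0]]}}

```text
time_s: 7.6
tcp_pos: [0.5832, 0.0272, 0.2453]
eef_rot: [-90.0, 0.0, 91.0]
contact_force: [1.2, -0.2, -0.2]
gripper_width: 0.0877
```

```bash
python3 - <<'E'
from h import *
for n in['wrist']:
    s,c=cap(n,n+'4'); cv2.imwrite(f'pics/{n}4b.png',cv2.resize(c['image'][:,:,::-1],(800,600),interpolation=cv2.INTER_CUBIC))
R,p=pose(s);print(p,s['eef_rot'],s['contact_force'],s['gripper_width'])
crop('wrist4',150,110,350,250,4,'w4c')
E
```

```text
[0.58320787 0.02719138 0.24527867] [-8.99653159e+01  8.92143464e-03  9.10414219e+01] [ 1.23116823 -0.15841261 -0.22191074] 0.08774353194728461
```

View pics/w4c.png

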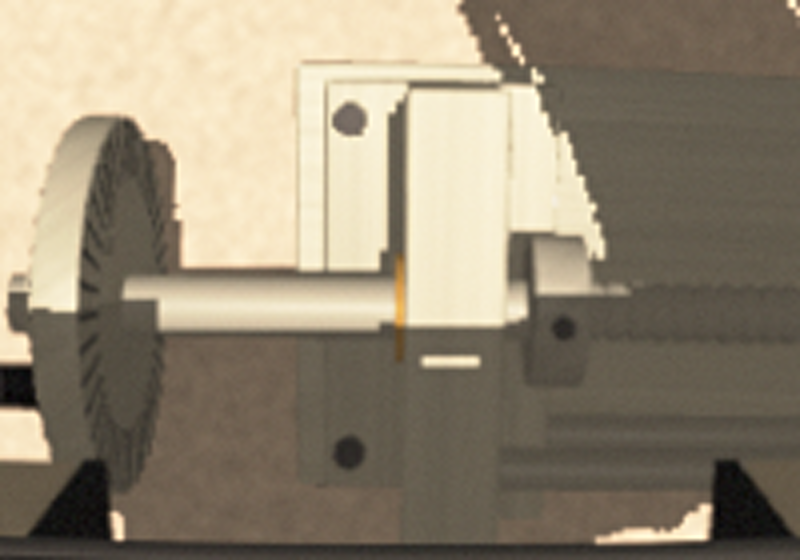

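View pics/wrist4b.png

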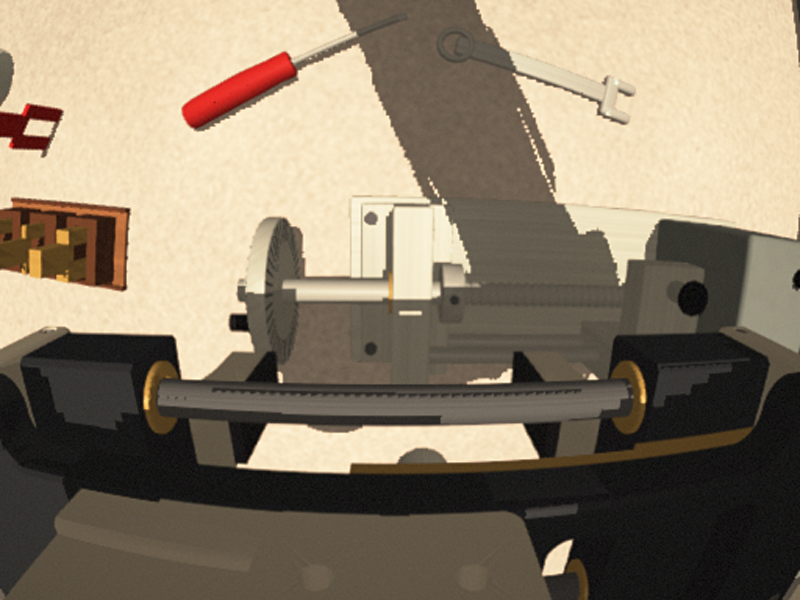

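```bash
python3 - <<'E'
from h import *
s,c=load('wrist4'); g=cv2.cvtColor(c['image'],cv2.COLOR_RGB2GRAY).astype(int)
for u in [200,212,225,238,278,280,285,292]:
    print(u,list(enumerate(g[166:212,u],166)) if u in(212,280,292) else g[166:212,u])
print('row',181,list(enumerate(g[181,240:300],240)))
print('row',150,list(enumerate(g[150,240:300],240)))
print('row',205,list(enumerate(g[205,240:300],240)))
E
```

```text
200 [229 231 231 230 230 232 232 231 230 230 205 110 100 125 155 175 192 202
 216 224 230 226 217 209 203 188 136  85  88 100  99  98  95  90  93  98
 101 101 105 105 102 106 102 102 100 101]
212 [(166, np.int64(231)), (167, np.int64(231)), (168, np.int64(232)), (169, np.int64(235)), (170, np.int64(235)), (171, np.int64(233)), (172, np.int64(234)), (173, np.int64(232)), (174, np.int64(232)), (175, np.int64(235)), (176, np.int64(197)), (177, np.int64(111)), (178, np.int64(98)), (179, np.int64(123)), (180, np.int64(152)), (181, np.int64(173)), (182, np.int64(190)), (183, np.int64(201)), (184, np.int64(214)), (185, np.int64(225)), (186, np.int64(231)), (187, np.int64(230)), (188, np.int64(221)), (189, np.int64(212)), (190, np.int64(202)), (191, np.int64(187)), (192, np.int64(139)), (193, np.int64(84)), (194, np.int64(90)), (195, np.int64(99)), (196, np.int64(98)), (197, np.int64(99)), (198, np.int64(99)), (199, np.int64(97)), (200, np.int64(101)), (201, np.int64(103)), (202, np.int64(100)), (203, np.int64(100)), (204, np.int64(99)), (205, np.int64(99)), (206, np.int64(103)), (207, np.in
[... 6058 characters left out ...]
4(97)), (267, np.int64(94)), (268, np.int64(96)), (269, np.int64(96)), (270, np.int64(96)), (271, np.int64(98)), (272, np.int64(97)), (273, np.int64(98)), (274, np.int64(94)), (275, np.int64(88)), (276, np.int64(90)), (277, np.int64(94)), (278, np.int64(93)), (279, np.int64(91)), (280, np.int64(91)), (281, np.int64(79)), (282, np.int64(75)), (283, np.int64(76)), (284, np.int64(76)), (285, np.int64(78)), (286, np.int64(73)), (287, np.int64(79)), (288, np.int64(76)), (289, np.int64(76)), (290, np.int64(76)), (291, np.int64(75)), (292, np.int64(76)), (293, np.int64(75)), (294, np.int64(78)), (295, np.int64(84)), (296, np.int64(93)), (297, np.int64(96)), (298, np.int64(95)), (299, np.int64(95))]
```

```bash
cat > prof.py <<'E'
from h import *
def edges(f,pts):pass
E
python3 - <<'E'
from h import *
s,c=load('wrist4'); g=cv2.cvtColor(c['image'],cv2.COLOR_RGB2GRAY).astype(float)
g=cv2.GaussianBlur(g,(0,0),.7)
# column edges along rows: subpixel via gradient peak
def colEdge(v,lo,hi):
    d=np.abs(np.diff(g[v,lo:hi+1])); i=d.argmax(); w=d[max(0,i-2):i+3]; return lo+.5+ (np.arange(max(0,i-2),max(0,i-2)+len(w))*w).sum()/w.sum()
for lo,hi,z,n in [(272,281,.103,'thrust'),(246,256,.103,'back')]:
    X=[];
    for v in list(range(140,190,4))+[200,208,216,224,230]:
        u=colEdge(v,lo,hi); p=atz(c,u,v,z,s); X.append(p[:2])
    X=np.array(X); print(n); print(X[:,].round(4).tolist()); 
    print(np.degrees(np.polyfit(X[:,0],X[:,1],1)[0:1]),np.polyfit(X[:,0]-.585,X[:,1],1))
# shaft lines
for n,pts,zt in [('bot',[(200,192),(212,192),(225,192.03),(238,192)],None),]:
    o,_=ray(c,200,192,s)
    for u,v in pts:
        P=atz(c,u,v,.085,s); print(n,P.round(4))
for u,v in [(200,176.6),(212,176.5),(225,177.1),(238,177.1)]: print('top',atz(c,u,v,.085,s).round(4))
for u,v in [(285,167.6),(292,168.6)]: print('collar top sil',atz(c,u,v,.085,s).round(4))
print(o)
E
```

```text
thrust
[[0.5334, 0.0491], [0.5372, 0.0494], [0.541, 0.0487], [0.5449, 0.0488], [0.5487, 0.0486], [0.5525, 0.0487], [0.5564, 0.0489], [0.5603, 0.0497], [0.5642, 0.0495], [0.5681, 0.0495], [0.572, 0.0496], [0.5758, 0.0539], [0.5798, 0.0539], [0.5919, 0.0541], [0.6002, 0.0489], [0.6084, 0.0534], [0.617, 0.0493], [0.6234, 0.0494]]
[1.66078174] [0.02898611 0.05060103]
back
[[0.5341, 0.0208], [0.5379, 0.0209], [0.5417, 0.0209], [0.5455, 0.021], [0.5493, 0.0211], [0.5532, 0.0211], [0.557, 0.0212], [0.5609, 0.0213], [0.5647, 0.0254], [0.5686, 0.0255], [0.5725, 0.0257], [0.5764, 0.0259], [0.5804, 0.0259], [0.5924, 0.0295], [0.6006, 0.0261], [0.6089, 0.0257], [0.6174, 0.0257], [0.6238, 0.026]]
[4.51690164] [0.07883481 0.02493279]
bot [ 0.5897 -0.0277  0.085 ]
bot [ 0.5895 -0.015   0.085 ]
bot [ 0.5893 -0.0013  0.085 ]
bot [0.589  0.0122 0.085 ]
top [ 0.5733 -0.0274  0.085 ]
top [ 0.5731 -0.0148  0.085 ]
top [ 0.5735 -0.0013  0.085 ]
top [0.5733 0.012  0.085 ]
collar top sil [0.5624 0.0598 0.085 ]
collar top sil [0.5632 0.0671 0.085 ]
[0.51709369 0.02554644 0.38420062]
```

Emit:
{"method": "jog_arm", "body": {"steps": [[0,-0.02,-0.004,0.002,0],[0,-0.035,-0.004,0.004,0],[0,-0.038,-0.004,0.004,0],[0,-0.038,-0.004,0.004,0],[0,-0.038,0,0.004,0],[0,-0.038,0,0.004,0],[0,-0.038,0,0.004,0],[0,-0.038,0,0.004,0],[0,-0.028,0,0.004,0],[0,-0.015,0,0.002,0],[0,0,0,0,0],[0,0,0,0,0]]}}

```text
time_s: 8.65
tcp_pos: [0.5522, -0.301, 0.2607]
eef_rot: [-89.9, -0.0, 90.8]
contact_force: [0.4, -0.0, 0.1]
gripper_width: 0.0875
```

```bash
python3 - <<'E'
from h import *
for n in['wrist']:
    s,c=cap(n,n+'5'); cv2.imwrite(f'pics/{n}5b.png',cv2.resize(c['image'][:,:,::-1],(800,600),interpolation=cv2.INTER_CUBIC))
R,p=pose(s);print(p,s['eef_rot'],s['contact_force'],s['gripper_width'])
crop('wrist5',150,110,350,250,4,'w5c')
E
```

```text
[ 0.55219174 -0.30104763  0.26065646] [-8.99155929e+01 -2.25505575e-02  9.08145354e+01] [ 0.40233959 -0.03552255  0.14765132] 0.08749592981569933
```

View pics/w5c.png

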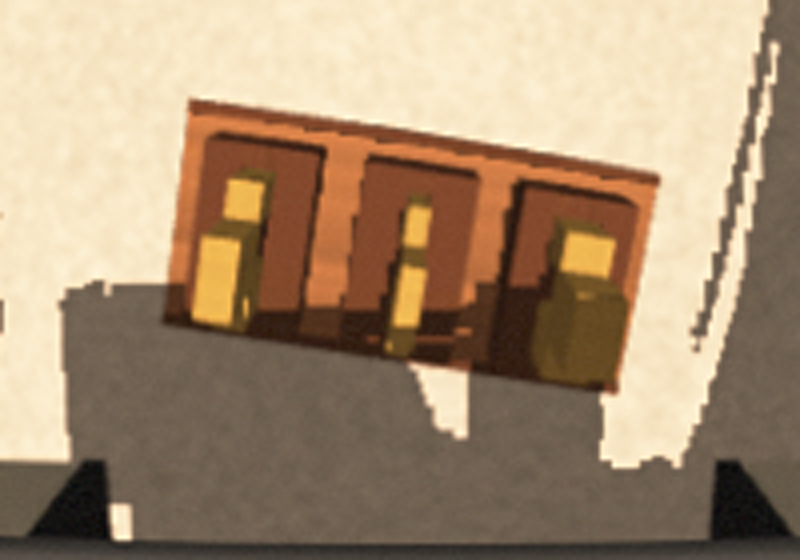

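View pics/wrist5b.png

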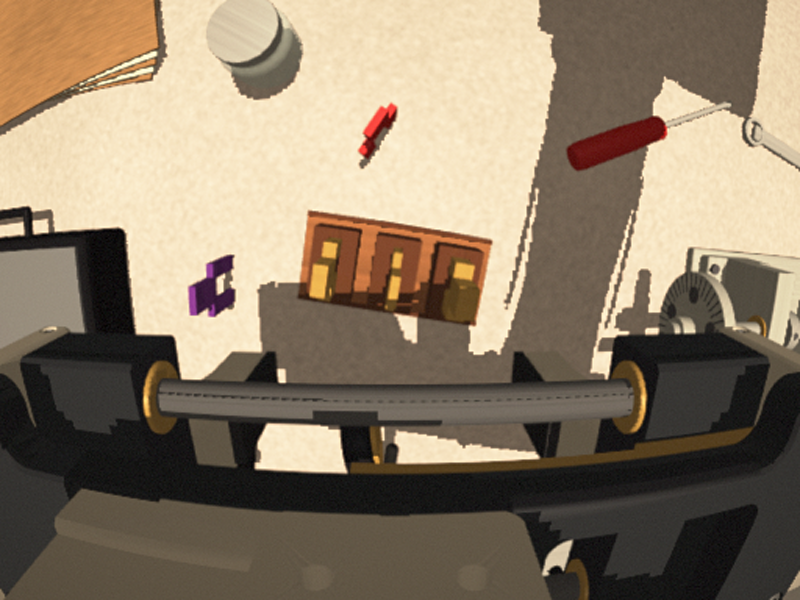

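```bash
python3 - <<'E'
from h import *
crop('wrist5',232,150,282,205,12,'w5d')
s,c=load('wrist5')
print(atz(c,251.3,187.3,.101,s))
E
```

```text
[ 0.55242174 -0.3023036   0.101     ]
```

View pics/w5d.png

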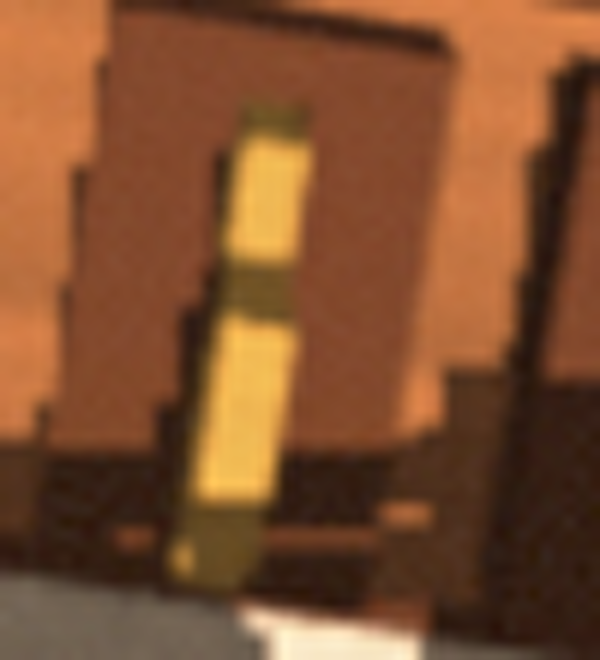

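```bash
python3 - <<'E'
from h import *
s,c=load('wrist5')
q=lambda u,v,z:atz(c,232+u/12-.46,150+v/12-.46,z,s)
a=q(259,318,.101);b=q(221,585,.101);print('tab',a,b,np.degrees(np.arctan2((b-a)[1],(b-a)[0])),np.hypot(*(b-a)[:2]),(a+b)/2)
w=lambda u,v,z:atz(c,150+u/4-.4,110+v/4-.4,z,s)
for A,B in [((190,100),(658,178)),((165,322),(615,390)),((190,100),(165,322)),((658,178),(615,390))]:
    a=w(*A,.006);b=w(*B,.006);d=b-a;print(np.degrees(np.arctan2(d[1],d[0])),np.hypot(*d[:2]),a,b)
E
```

```text
tab [ 0.54062085 -0.30062283  0.101     ] [ 0.56412506 -0.30352104  0.101     ] -7.029422625491541 0.023682219047614653 [ 0.55237296 -0.30207193  0.101     ]
81.45315316482049 0.15876239432075367 [ 0.50253739 -0.37544399  0.006     ] [ 0.52613235 -0.2184447   0.006     ]
82.0262935710996 0.15771549211360117 [ 0.57856721 -0.38551081  0.006     ] [ 0.60044529 -0.22932014  0.006     ]
-7.5424420203872025 0.07669337620809019 [ 0.50253739 -0.37544399  0.006     ] [ 0.57856721 -0.38551081  0.006     ]
-8.325926598140061 0.07510451932434613 [ 0.52613235 -0.2184447   0.006     ] [ 0.60044529 -0.22932014  0.006     ]
```

Emit:
{"method": "jog_arm", "body": {"steps": [[0.71,0,0,0,4.5],[0.71,-0.001,0,0,4.4],[0.71,0,0.03,0,0],[0.71,0,0.03,0,0],[0.71,0,0.02,0,0],[0.71,0,0,0,0],[0.71,0,0,0,0],[0.71,0,0,0,0],[0.71,0,0,0,0],[0.71,0,0,0,0]]}}

```text
time_s: 9.53
tcp_pos: [0.554, -0.3005, 0.1833]
eef_rot: [-90.2, 0.0, 82.1]
contact_force: [-0.2, 0.0, -0.3]
gripper_width: 0.0282
```

```bash
python3 - <<'E'
from h import *
for n in['wrist']:
    s,c=cap(n,n+'6'); cv2.imwrite(f'pics/{n}6b.png',cv2.resize(c['image'][:,:,::-1],(800,600),interpolation=cv2.INTER_CUBIC))
R,p=pose(s);print(p,s['eef_rot'],s['contact_force'],s['gripper_width'])
E
```

```text
[ 0.55403023 -0.30046082  0.18334416] [-9.01562370e+01  2.16497350e-02  8.21223028e+01] [-0.21979964  0.03197031 -0.2763096 ] 0.028158368498407253
```

View pics/wrist6b.png

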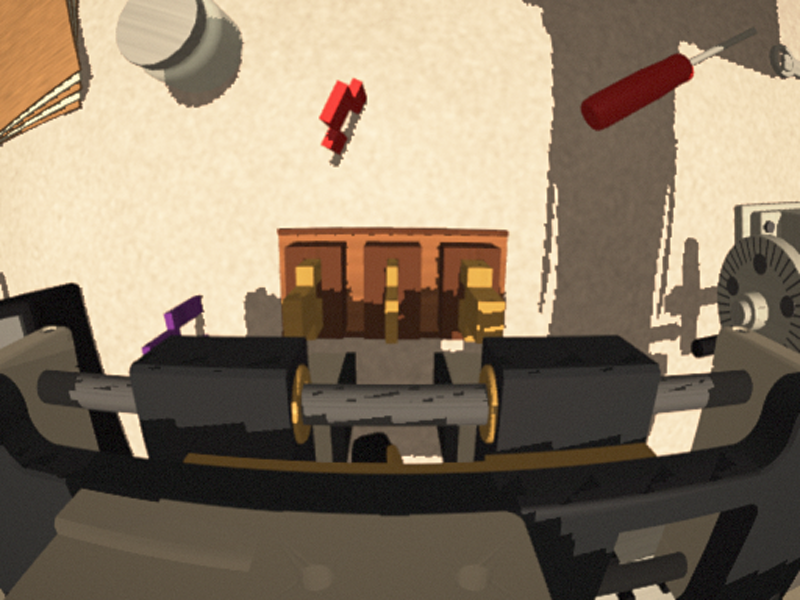

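Emit:
{"method": "jog_arm", "body": {"steps": [[0.71,-0.0018,0.02,0.0014,0],[0.71,0,0.025,0,0],[0.71,0,0.025,0,0],[0.71,0,0.015,0,0],[0.71,0,0.007,0,0],[0.71,0,0,0,0],[0.71,0,0,0,0],[0.71,0,0,0,0]]}}

```text
time_s: 10.25
tcp_pos: [0.5525, -0.3023, 0.0911]
eef_rot: [-90.1, 0.0, 82.1]
contact_force: [0.1, 0.4, 0.0]
gripper_width: 0.0253
```

```bash
python3 - <<'E'
from h import *
for n in['wrist','side']:
    s,c=cap(n,n+'7'); cv2.imwrite(f'pics/{n}7b.png',cv2.resize(c['image'][:,:,::-1],(800,600),interpolation=cv2.INTER_CUBIC))
R,p=pose(s);print(p,s['eef_rot'],s['contact_force'],s['gripper_width'])
E
```

```text
[ 0.552488   -0.30229546  0.09115982] [-9.01406934e+01  2.52329672e-02  8.21166455e+01] [ 0.56743584  0.77516917 -0.28246571] 0.02510062145867654
```

View pics/wrist7b.png

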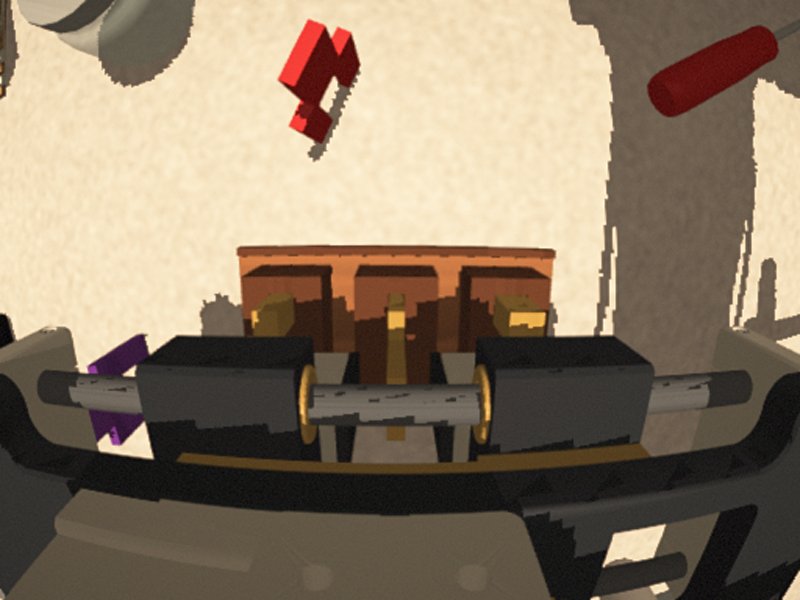

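Emit:
{"method": "jog_arm", "body": {"steps": [[1,0,0,0,0],[1,0,0,0,0],[1,0,0,0,0],[1,0,0,0,0],[1,0,0,0,0],[1,0,0,0,0],[1,0,0,0,0],[1,0,0,0,0]], "squeeze": 25}}

```text
time_s: 11.02
tcp_pos: [0.5516, -0.3021, 0.0898]
eef_rot: [-90.0, 0.0, 82.1]
contact_force: [-0.7, -0.4, 3.3]
gripper_width: 0.0057
```

```bash
python3 - <<'E'
from h import *
s=r.get_state();print(s['tcp_pos'],s['contact_force'],s['moment'],s['gripper_width'],s['eef_rot'])
E
```

```text
[ 0.55162876 -0.30212252  0.08979961] [-0.68208489 -0.36469256  3.31769632] [-0.21508821  0.15664377  0.00409856] 0.0057379491286042245 [-9.00145790e+01  1.13822108e-02  8.21063247e+01]
```

Emit:
{"method": "jog_arm", "body": {"steps": [[1,0,-0.005,0,0],[1,0,-0.01,0,0],[1,0,-0.015,0,0],[1,0,-0.025,0,0],[1,0,-0.035,0,0],[1,0,-0.035,0,0],[1,0,-0.03,0,0],[1,0,-0.015,0,0],[1,0,0,0,-4.5],[1,0,0,0,-4.4],[1,0,0,0,0]]}}

```text
time_s: 11.93
tcp_pos: [0.5513, -0.3018, 0.2606]
eef_rot: [-90.0, -0.0, 91.2]
contact_force: [-0.0, 0.0, -0.9]
gripper_width: 0.006
```

```bash
python3 - <<'E'
from h import *
for n in['wrist','side']:
    s,c=cap(n,n+'8'); cv2.imwrite(f'pics/{n}8b.png',cv2.resize(c['image'][:,:,::-1],(800,600),interpolation=cv2.INTER_CUBIC))
R,p=pose(s);print(p,s['eef_rot'],s['contact_force'],s['gripper_width'])
E
```

```text
[ 0.55117812 -0.30179622  0.26013363] [-9.00072545e+01 -1.43724894e-02  9.09286235e+01] [ 0.17030764 -0.34781859 -1.73884322] 0.006188540148061966
```

View pics/wrist8b.png

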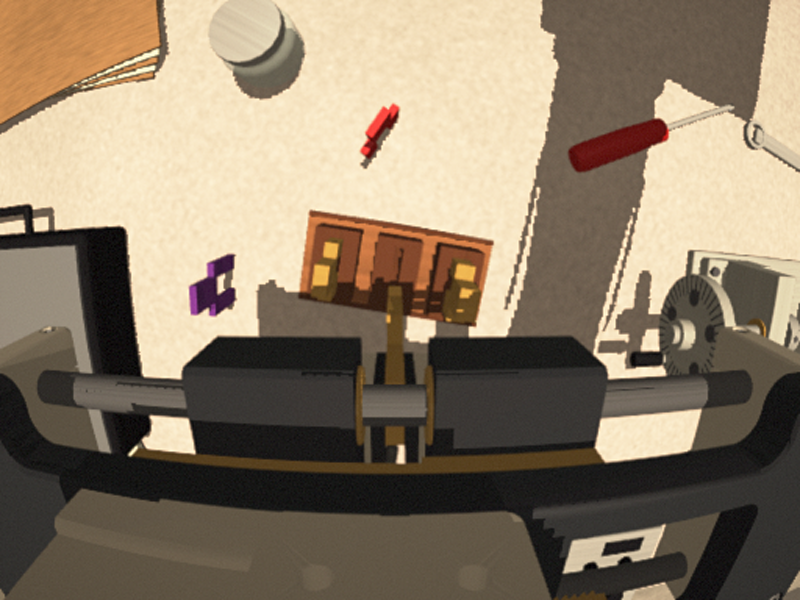

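View pics/side8b.png

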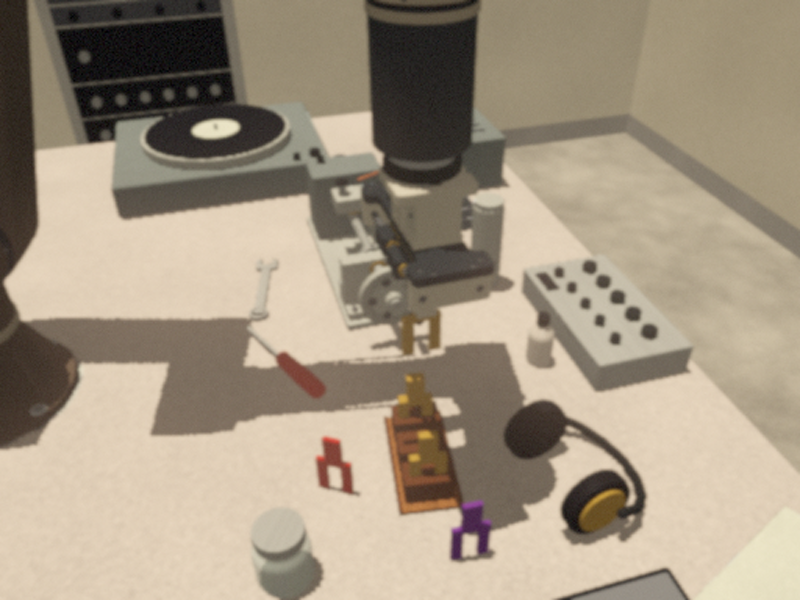

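```bash
python3 - <<'E'
from h import *
crop('wrist8',225,170,285,220,12,'w8c')
s,c=load('wrist8'); R,p=pose(s)
for off in(-.001,0,.0008,.002):
  for n,dx,dz in [('shoulderOut',-.022,.0085),('legbottomOut',-.022,-.0445),('shoulderIn',-.011,.0085)]:
    X=p+np.array([dx+off,0,-.0333+dz]); print(off,n,proj(c,X,s).round(2), ((proj(c,X,s)-[225,170]+.46)*12).round(0))
E
```

```text
-0.001 shoulderOut [253.77 198.72] [351. 350.]
-0.001 legbottomOut [253.4  180.45] [346. 131.]
-0.001 shoulderIn [253.32 217.07] [345. 570.]
0 shoulderOut [253.73 200.42] [350. 371.]
0 legbottomOut [253.37 181.77] [346. 147.]
0 shoulderIn [253.28 218.7 ] [345. 590.]
0.0008 shoulderOut [253.7  201.77] [350. 387.]
0.0008 legbottomOut [253.35 182.82] [346. 159.]
0.0008 shoulderIn [253.24 220.  ] [344. 606.]
0.002 shoulderOut [253.65 203.79] [349. 411.]
0.002 legbottomOut [253.31 184.4 ] [345. 178.]
0.002 shoulderIn [253.19 221.95] [344. 629.]
```

View pics/w8c.png

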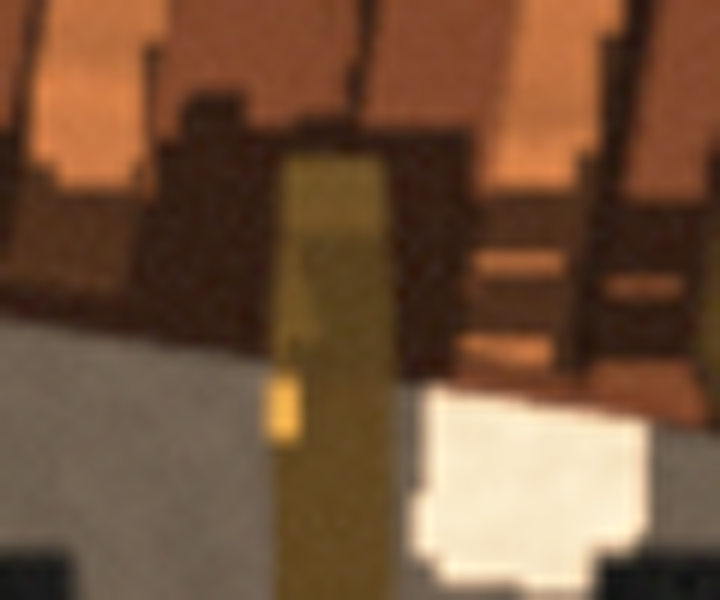

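Emit:
{"method": "jog_arm", "body": {"steps": [[1,0.015,0,-0.0015,0],[1,0.03,0,-0.003,0],[1,0.036,0,-0.0035,0],[1,0.038,0,-0.0035,0],[1,0.038,0,-0.0035,0],[1,0.038,0,-0.0035,0],[1,0.038,0,-0.0035,0],[1,0.038,0,-0.0035,0],[1,0.036,0,-0.0035,0],[1,0.03,0,-0.003,0],[1,0.018,0,-0.0025,0],[1,0,0,0,0]]}}

```text
time_s: 13.03
tcp_pos: [0.58, 0.0569, 0.2593]
eef_rot: [-90.0, -0.0, 91.0]
contact_force: [0.0, -0.3, -1.7]
gripper_width: 0.0059
```

Emit:
{"method": "jog_arm", "body": {"steps": [[1,0,0.02,0,0],[1,0,0.02,0,0],[1,0,0.01,0,0],[1,0,0,0,0],[1,0,0,0,0],[1,0,0,0,0],[1,0,0,0,0]]}}

```text
time_s: 13.62
tcp_pos: [0.5805, 0.0534, 0.2108]
eef_rot: [-90.1, -0.0, 91.0]
contact_force: [0.1, -0.4, -1.8]
gripper_width: 0.0058
```

```bash
python3 - <<'E'
from h import *
for n in['wrist','side']:
    s,c=cap(n,n+'9'); cv2.imwrite(f'pics/{n}9b.png',cv2.resize(c['image'][:,:,::-1],(800,600),interpolation=cv2.INTER_CUBIC))
R,p=pose(s);print(p,s['eef_rot'],s['contact_force'],s['gripper_width'])
crop('wrist9',200,160,310,240,7,'w9c')
crop('side9',200,100,310,220,5,'d9c')
E
```

```text
[0.58040969 0.05350629 0.21074231] [-9.01007230e+01 -2.81669590e-02  9.09744384e+01] [ 0.02193693 -0.34473768 -2.46203944] 0.005342336326300242
```

View pics/w9c.png

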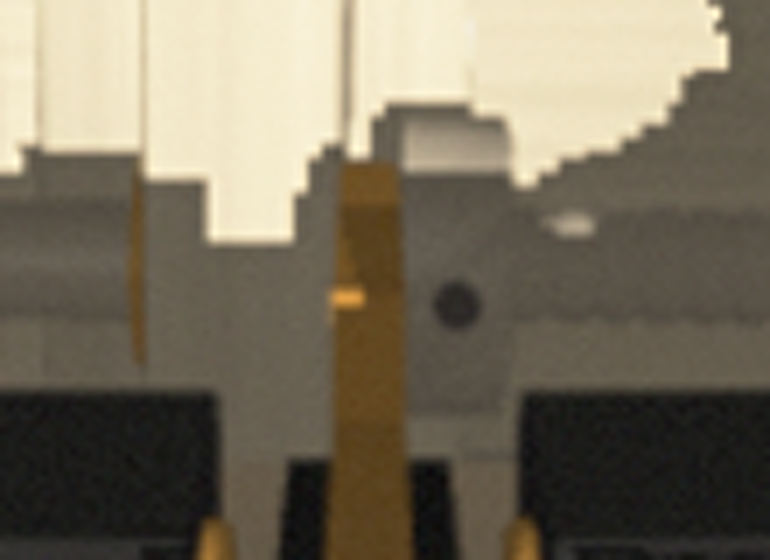

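View pics/d9c.png

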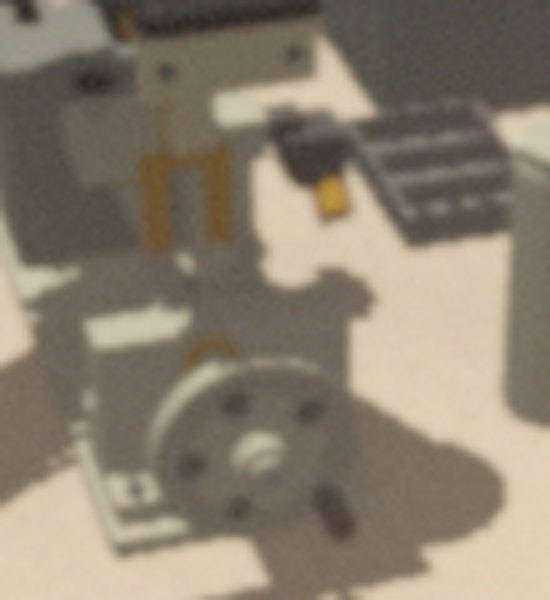

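View pics/wrist9b.png

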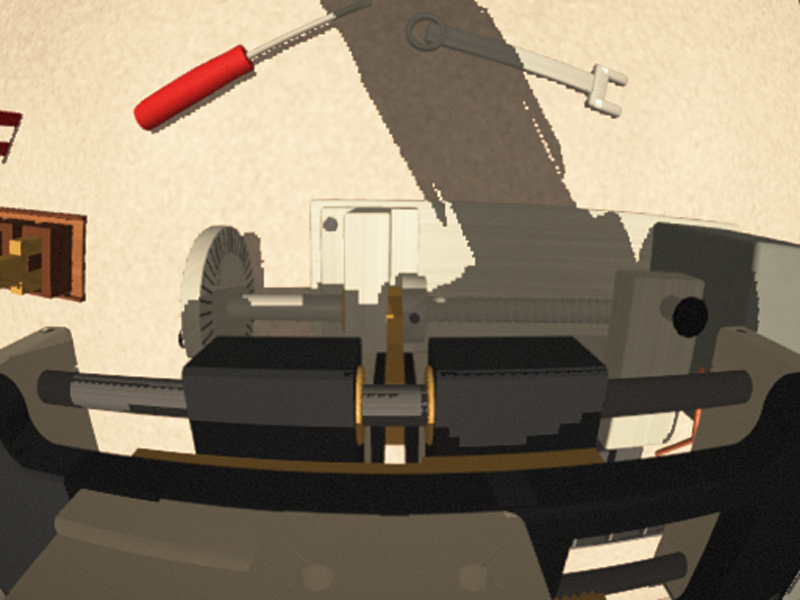

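```bash
python3 - <<'E'
from h import *
s,c=load('wrist9'); R,p=pose(s)
K=lambda X:((proj(c,X,s)-[200,160]+.43)*7).round(0)
axx=.5804
th=np.radians(1.0); ex=np.array([np.cos(th),np.sin(th),0]); ey=np.array([-np.sin(th),np.cos(th),0])
G=np.array([axx,.0503,.085])
F=lambda a,b,z:G+ex*a/1e3+ey*b/1e3+np.array([0,0,z/1e3-.085])
print('face edge', K(F(-50,0,103)),K(F(-25,0,103)),'back',K(F(-50,-25,103)))
print('collar near top',K(F(-8,7,103.3)),K(F(-14.1,7,99.1)),K(F(-19.9,7,87)),'far',K(F(-14.1,21,99.1)), K(F(-19.9,21,87)))
print('shaft far tangent',K(F(-8,-30,87)),K(F(8,-30,87)),K(F(-8,-60,87)),K(F(8,-60,87)))
sp=p+ex*.0005
print('spacer bottom outer', [K(sp-ex*.022+ey*d+np.array([0,0,-.0778])) for d in(-.003,.003)],'shoulder',[K(sp-ex*.022+ey*d+np.array([0,0,-.0248])) for d in(-.003,.003)])
E
```

```text
face edge [ 345. -129.] [345.  79.] back [ 134. -128.]
collar near top [403. 217.] [403. 161.] [401.  97.] far [516. 161.] [511.  98.]
shaft far tangent [116. 188.] [119. 307.] [-109.  189.] [-102.  306.]
spacer bottom outer [array([344., 159.]), array([400., 159.])] shoulder [array([336., 291.]), array([410., 292.])]
```

```bash
python3 - <<'E'
from h import *
s,c=load('wrist9'); im=c['image'][160:240,190:320].astype(float)
im=np.clip((im-60)*3,0,255).astype(np.uint8)
cv2.imwrite('pics/w9e.png',cv2.resize(im[:,:,::-1],None,fx=6,fy=6,interpolation=cv2.INTER_NEAREST))
g=cv2.cvtColor(c['image'],cv2.COLOR_RGB2GRAY).astype(int)
for u in (176,186,196,204,208,216): print(u,list(zip(range(180,212),g[180:212,u].tolist())))
E
```

```text
176 [(180, 229), (181, 227), (182, 229), (183, 211), (184, 110), (185, 97), (186, 99), (187, 94), (188, 111), (189, 141), (190, 161), (191, 177), (192, 190), (193, 204), (194, 211), (195, 164), (196, 98), (197, 95), (198, 87), (199, 86), (200, 86), (201, 84), (202, 82), (203, 81), (204, 79), (205, 95), (206, 96), (207, 97), (208, 94), (209, 95), (210, 97), (211, 100)]
186 [(180, 235), (181, 237), (182, 238), (183, 212), (184, 113), (185, 97), (186, 99), (187, 96), (188, 113), (189, 135), (190, 159), (191, 176), (192, 186), (193, 202), (194, 213), (195, 160), (196, 99), (197, 93), (198, 90), (199, 90), (200, 85), (201, 84), (202, 86), (203, 80), (204, 79), (205, 93), (206, 100), (207, 100), (208, 101), (209, 100), (210, 102), (211, 100)]
196 [(180, 233), (181, 231), (182, 230), (183, 190), (184, 103), (185, 91), (186, 97), (187, 96), (188, 85), (189, 79), (190, 79), (191, 81), (192, 83), (193, 87), (194, 90), (195, 92), (196, 97), (197, 95), (198, 91), (199, 86), (200, 86), (201, 83), (202, 85), (203, 81), (204, 82), (205, 88), (206, 98), (207, 99), (208, 101), (209, 104), (210, 100),
[... 392 characters left out ...]
1, 187), (182, 100), (183, 88), (184, 94), (185, 93), (186, 94), (187, 92), (188, 82), (189, 83), (190, 78), (191, 83), (192, 83), (193, 87), (194, 90), (195, 92), (196, 96), (197, 100), (198, 95), (199, 89), (200, 86), (201, 86), (202, 85), (203, 80), (204, 80), (205, 84), (206, 91), (207, 92), (208, 92), (209, 91), (210, 94), (211, 91)]
216 [(180, 232), (181, 186), (182, 102), (183, 92), (184, 93), (185, 93), (186, 93), (187, 94), (188, 87), (189, 79), (190, 81), (191, 81), (192, 82), (193, 85), (194, 88), (195, 91), (196, 96), (197, 98), (198, 92), (199, 88), (200, 86), (201, 88), (202, 85), (203, 84), (204, 80), (205, 82), (206, 91), (207, 94), (208, 93), (209, 90), (210, 94), (211, 91)]
```

View pics/w9e.png

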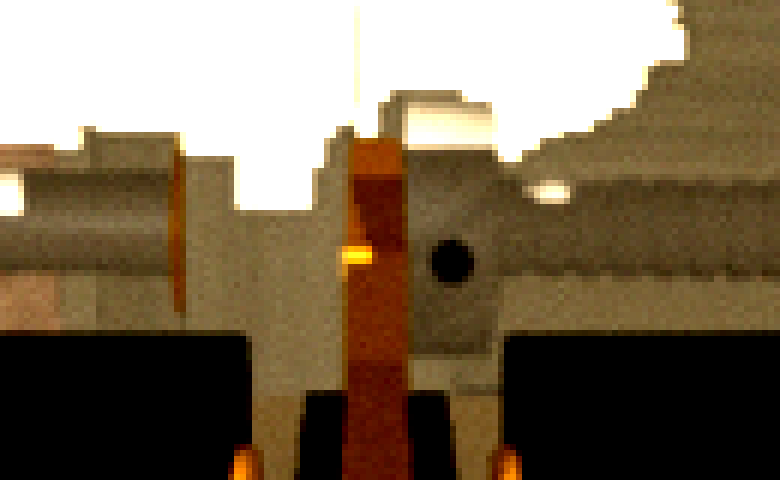

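```bash
python3 - <<'E'
from h import *
s,c=load('wrist9'); R,p=pose(s)
th=np.radians(.9); ex=np.array([np.cos(th),np.sin(th),0]); ey=np.array([-np.sin(th),np.cos(th),0])
for axx in(.5804,.582):
  G=np.array([axx,.0503,0])
  for b,rad in[(7,20),(14,20),(21,20),(-30,8),(-60,8)]:
    P=[proj(c,G+ey*b/1e3+ex*rad*np.cos(t)/1e3+np.array([0,0,.085+rad*np.sin(t)/1e3]),s) for t in np.linspace(0,np.pi,181)]
    P=np.array(P); i=P[:,1].argmin(); j=P[:,1].argmax(); print(axx,b,rad,P[i].round(1),P[j].round(1))
g=cv2.cvtColor(c['image'],cv2.COLOR_RGB2GRAY).astype(int)
for u in (260,264,266,268): print(u,list(zip(range(170,190),g[170:190,u].tolist())),list(zip(range(210,226),g[210:226,u].tolist())))
E
```

```text
0.5804 7 20 [256.9 173. ] [256.7 216.3]
0.5804 14 20 [264.7 173. ] [264.4 216.3]
0.5804 21 20 [272.4 173.1] [272.  216.3]
0.5804 -30 8 [216.4 185.9] [216.6 203.1]
0.5804 -60 8 [184.5 185.9] [184.8 202.9]
0.582 7 20 [256.9 174.7] [256.7 217.9]
0.582 14 20 [264.6 174.8] [264.3 218. ]
0.582 21 20 [272.3 174.8] [272. 218.]
0.582 -30 8 [216.4 187.6] [216.6 204.7]
0.582 -60 8 [184.5 187.6] [184.9 204.5]
260 [(170, 238), (171, 239), (172, 239), (173, 239), (174, 192), (175, 107), (176, 102), (177, 118), (178, 132), (179, 148), (180, 158), (181, 165), (182, 172), (183, 175), (184, 133), (185, 86), (186, 83), (187, 81), (188, 82), (189, 86)] [(210, 81), (211, 79), (212, 78), (213, 78), (214, 78), (215, 80), (216, 81), (217, 79), (218, 77), (219, 86), (220, 96), (221, 97), (222, 98), (223, 96), (224, 96), (225, 63)]
264 [(170, 236), (171, 236), (172, 237), (173, 237), (174, 189), (175, 105), (176, 99), (177, 114), (178, 129), (179, 146), (180, 151), (181, 160), (182, 167), (183, 168), (184, 128), (185, 83), (186, 81), (187, 82), (188, 85), (189, 83)] [(210, 83), (211, 84), (212, 80), (213, 83)
[... 267 characters left out ...]
8), (181, 155), (182, 160), (183, 165), (184, 127), (185, 83), (186, 81), (187, 79), (188, 83), (189, 82)] [(210, 83), (211, 82), (212, 85), (213, 82), (214, 82), (215, 78), (216, 83), (217, 77), (218, 76), (219, 82), (220, 92), (221, 91), (222, 87), (223, 90), (224, 86), (225, 84)]
268 [(170, 230), (171, 229), (172, 226), (173, 226), (174, 227), (175, 228), (176, 178), (177, 114), (178, 120), (179, 136), (180, 144), (181, 151), (182, 158), (183, 163), (184, 125), (185, 85), (186, 81), (187, 83), (188, 83), (189, 85)] [(210, 81), (211, 83), (212, 87), (213, 83), (214, 82), (215, 82), (216, 80), (217, 75), (218, 75), (219, 86), (220, 91), (221, 93), (222, 92), (223, 92), (224, 83), (225, 81)]
```

```bash
python3 - <<'E'
from h import *
for f,cols,(lo,hi) in [('wrist9',list(range(204,265,4)),(120,134)),('wrist4',list(range(228,270,4)),(120,134)),('wrist9',list(range(345,460,8)),(125,150))]:
    s,c=load(f); g=cv2.GaussianBlur(cv2.cvtColor(c['image'],cv2.COLOR_RGB2GRAY).astype(float),(0,0),.8)
    X=[];ev=[]
    for u in cols:
        d=np.abs(np.diff(g[lo:hi,u])); i=d.argmax(); a=max(0,i-2); w=d[a:i+3]; v=lo+.5+(np.arange(a,a+len(w))*w).sum()/w.sum()
        X.append(atz(c,u,v,.008,s)[:2]); ev.append(round(v,2))
    X=np.array(X); k=np.polyfit(X[:,1],X[:,0],1); print(f,ev,X[0],X[-1],'yaw',-np.degrees(np.arctan(k[0])),'res',np.std(X[:,0]-np.polyval(k,X[:,1])))
# face edge in wrist4 / wrist9 rows lit
for f,lo,hi,rows,z in [('wrist4',273,280,range(136,166,2),.103),('wrist4',248,256,range(134,172,2),.103),('wrist9',246,252,range(140,176,2),.103),('wrist9',216,226,range(136,180,2),.103),('wrist4',218,232,range(130,150,2),.008)]:
    s,c=load(f); g=cv2.GaussianBlur(cv2.cvtColor(c['image'],cv2.COLOR_RGB2GRAY).astype(float),(0,0),.6)
    X=[];ev=[]
    for v in rows:
        d=np.abs(np.diff(g[v,lo:hi+1])); i=d.argmax(); a=max(0,i-2); w=d[a:i+3]; u=lo+.5+(np.arange(a,a+len(w))*w).sum()/w.sum()
        X.append(atz(c,u,v,z,s)[:2]); ev.append(round(u,1))
    X=np.array(X);k=np.polyfit(X[:,0],X[:,1],1);print(f,ev,'yaw',np.degrees(np.arctan(k[0])),'y@.582',np.polyval(k,.582))
E
```

```text
wrist9 [np.float64(126.94), np.float64(131.11), np.float64(131.18), np.float64(128.26), np.float64(131.24), np.float64(131.19), np.float64(131.81), np.float64(131.77), np.float64(131.67), np.float64(131.65), np.float64(131.8), np.float64(131.9), np.float64(131.08), np.float64(131.15), np.float64(131.21), np.float64(131.24)] [ 0.52069148 -0.00334232] [0.52502354 0.06555713] yaw -1.5474045903384943 res 0.0013687845602174285
wrist4 [np.float64(125.76), np.float64(126.04), np.float64(126.15), np.float64(128.71), np.float64(130.1), np.float64(130.05), np.float64(129.81), np.float64(130.0), np.float64(130.01), np.float64(129.97), np.float64(129.99)] [ 0.52205739 -0.0048701 ] [0.52652196 0.04547391] yaw -5.623359090462084 res 0.0012685123211058954
wrist9 [np.float64(130.3), np.float64(130.87), np.float64(131.54), np.float64(132.38), np.float64(136.35), np.float64(137.46), np.float64(134.91), np.float64(147.27), np.float64(135.75), np.float64(144.67), np.float64(141.95), np.float64(142.71), np.float64(143.76), np.float64(144.6), np.float64(145.48)] [0.51964389 0.16125063] [0.52506991 0.33135
[... 1244 characters left out ...]
np.float64(219.3), np.float64(218.8), np.float64(217.2), np.float64(217.2), np.float64(219.8), np.float64(219.2), np.float64(219.2), np.float64(219.8), np.float64(219.8), np.float64(219.8), np.float64(219.9), np.float64(219.8), np.float64(219.9), np.float64(219.9), np.float64(220.0), np.float64(219.9), np.float64(219.9), np.float64(220.1), np.float64(220.0), np.float64(220.1), np.float64(220.1)] yaw 1.6109656190565294 y@.582 0.026207667621057768
wrist4 [np.float64(230.3), np.float64(230.7), np.float64(230.7), np.float64(230.7), np.float64(230.6), np.float64(230.4), np.float64(230.7), np.float64(230.7), np.float64(230.7), np.float64(230.7)] yaw 1.1009561114919297 y@.582 -0.0005429863895651931
```

Emit:
{"method": "jog_arm", "body": {"steps": [[1,0.0003,0.01,-0.0011,0],[1,0,0.01,0,0],[1,0,0.004,0,0],[1,0,0,0,0],[1,0,0,0,0],[1,0,0,0,0],[1,0,0,0,0]]}}

```text
time_s: 14.3
tcp_pos: [0.5811, 0.0539, 0.1858]
eef_rot: [-90.0, -0.0, 91.0]
contact_force: [-0.5, 0.3, -1.2]
gripper_width: 0.0056
```

```bash
python3 - <<'E'
from h import *
for n in['wrist']:
    s,c=cap(n,n+'10')
R,p=pose(s);print(p,s['eef_rot'],s['contact_force'],s['gripper_width'])
s,c=load('wrist10'); im=c['image'][140:240,190:320].astype(float)
im=np.clip((im-60)*2.2,0,255).astype(np.uint8)
cv2.imwrite('pics/w10e.png',cv2.resize(im[:,:,::-1],None,fx=6,fy=6,interpolation=cv2.INTER_NEAREST))
th=np.radians(.8); ex=np.array([np.cos(th),np.sin(th),0]); ey=np.array([-np.sin(th),np.cos(th),0])
K=lambda X:((proj(c,X,s)-[190,140]+.5)*6).round(0)
sp=p+ex*.00075
print('spacer bottom outer', [K(sp-ex*.022+ey*d+np.array([0,0,-.0778])) for d in(-.003,.003)],'shoulder',[K(sp-ex*.022+ey*d+np.array([0,0,-.0248])) for d in(-.003,.003)])
G=np.array([.5822,.0503,0])
for b,rad in[(7,20),(21,20),(-30,8),(40,8)]:
    P=np.array([K(G+ey*b/1e3+ex*rad*np.cos(t)/1e3+np.array([0,0,.085+rad*np.sin(t)/1e3])) for t in np.linspace(0,np.pi,181)])
    i=P[:,1].argmin(); j=P[:,1].argmax(); print(b,rad,P[i],P[j])
print('face',K(G-ex*.04+[0,0,.103]),K(G-ex*.025+[0,0,.103]))
E
```

```text
[0.58112175 0.05394504 0.18583316] [-9.00260269e+01 -5.10389347e-03  9.10035835e+01] [-0.49473607  0.26133897 -1.23590546] 0.005637252218763982
spacer bottom outer [array([356., 260.]), array([404., 260.])] shoulder [array([350., 373.]), array([413., 373.])]
7 20 [404. 242.] [402. 526.]
21 20 [506. 243.] [502. 526.]
-30 8 [137. 326.] [140. 438.]
40 8 [640. 328.] [636. 440.]
face [352. 113.] [351. 230.]
```

View pics/w10e.png

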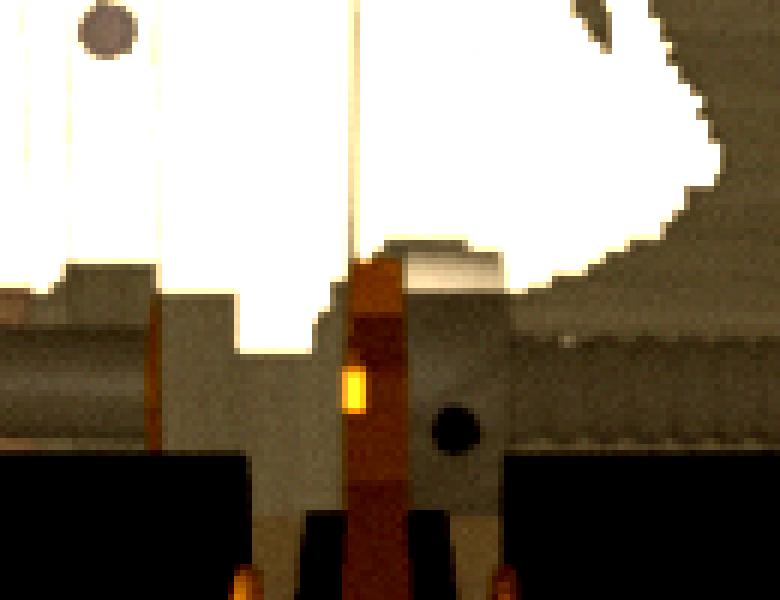

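Emit:
{"method": "jog_arm", "body": {"steps": [[1,0.0001,0,-0.0007,0.3],[1,0,0.001,0,0],[1,0,0.001,0,0],[1,0,0.001,0,0]]}}

```text
time_s: 14.68
tcp_pos: [0.5816, 0.054, 0.1825]
eef_rot: [-90.0, -0.0, 90.7]
contact_force: [0.1, 0.9, -1.5]
gripper_width: 0.0059
```

Emit:
{"method": "jog_arm", "body": {"steps": [[1,0,0.001,0,0],[1,0,0.001,0,0]]}}

```text
time_s: 14.85
tcp_pos: [0.5816, 0.054, 0.1804]
eef_rot: [-90.0, 0.0, 90.7]
contact_force: [-0.5, 0.3, -1.1]
gripper_width: 0.006
```

Emit:
{"method": "jog_arm", "body": {"steps": [[1,0,0.001,0,0],[1,0,0.001,0,0]]}}

```text
time_s: 15.02
tcp_pos: [0.5816, 0.054, 0.1784]
eef_rot: [-90.0, 0.0, 90.7]
contact_force: [0.1, -0.3, -0.6]
gripper_width: 0.006
```

Emit:
{"method": "jog_arm", "body": {"steps": [[1,0,0.001,0,0],[1,0,0.001,0,0],[1,0,0.001,0,0],[1,0,0.001,0,0]]}}

```text
time_s: 15.35
tcp_pos: [0.5816, 0.054, 0.1745]
eef_rot: [-90.0, 0.0, 90.7]
contact_force: [-0.7, -0.5, -1.2]
gripper_width: 0.0058
```

Emit:
{"method": "jog_arm", "body": {"steps": [[1,0,0.001,0,0],[1,0,0.001,0,0],[1,0,0,0,0]]}}

```text
time_s: 15.6
tcp_pos: [0.5815, 0.0539, 0.1723]
eef_rot: [-90.0, 0.0, 90.7]
contact_force: [0.3, -0.5, -0.5]
gripper_width: 0.0058
```

Emit:
{"method": "jog_arm", "body": {"steps": [[1,0,0.001,0,0],[1,0,0.001,0,0],[1,0,0,0,0]]}}

```text
time_s: 15.85
tcp_pos: [0.5815, 0.054, 0.1703]
eef_rot: [-90.0, 0.0, 90.7]
contact_force: [-0.6, 0.5, -1.2]
gripper_width: 0.006
```

Emit:
{"method": "jog_arm", "body": {"steps": [[1,0,0.001,0,0],[1,0,0.001,0,0],[1,0,0,0,0]]}}

```text
time_s: 16.1
tcp_pos: [0.5815, 0.0539, 0.1683]
eef_rot: [-90.0, 0.0, 90.7]
contact_force: [-0.4, 0.8, -1.3]
gripper_width: 0.006
```

Emit:
{"method": "jog_arm", "body": {"steps": [[1,0,0.001,0,0],[1,0,0.001,0,0],[1,0,0.001,0,0]]}}

```text
time_s: 16.35
tcp_pos: [0.5816, 0.054, 0.1655]
eef_rot: [-90.0, -0.0, 90.7]
contact_force: [0.1, -0.5, -2.4]
gripper_width: 0.0055
```

```bash
python3 - <<'E'
from h import *
for n in['wrist','side']:
    s,c=cap(n,n+'11')
R,p=pose(s);print(p,s['eef_rot'],s['contact_force'],s['moment'],s['gripper_width'])
s,c=load('wrist11'); im=c['image'][140:240,190:320].astype(float)
im=np.clip((im-60)*2.2,0,255).astype(np.uint8)
cv2.imwrite('pics/w11e.png',cv2.resize(im[:,:,::-1],None,fx=6,fy=6,interpolation=cv2.INTER_NEAREST))
crop('side11',200,100,310,220,5,'d11c')
E
```

```text
[0.58147932 0.0539802  0.16522956] [-8.99824180e+01  3.34025011e-03  9.06975166e+01] [-0.61887822  0.16761566 -0.48788917] [-0.07791065 -0.09997219  0.00863494] 0.006178726763769563
```

View pics/w11e.png

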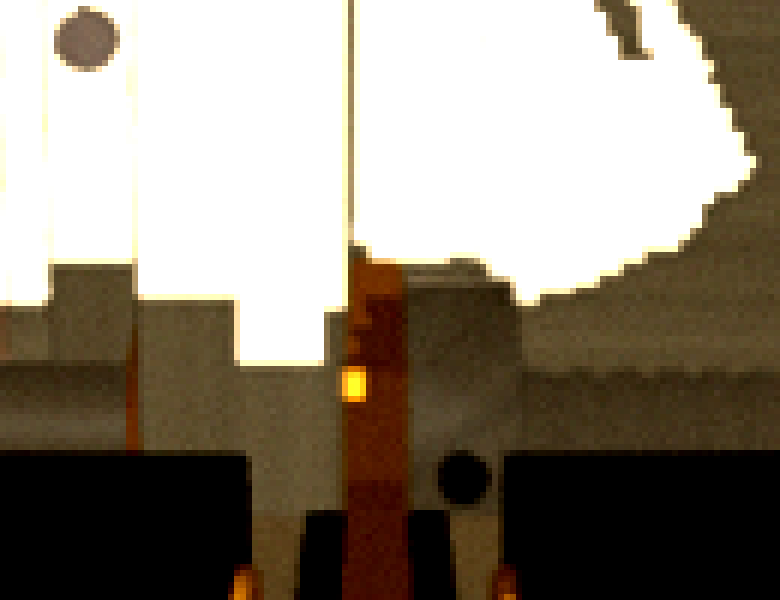

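View pics/d11c.png

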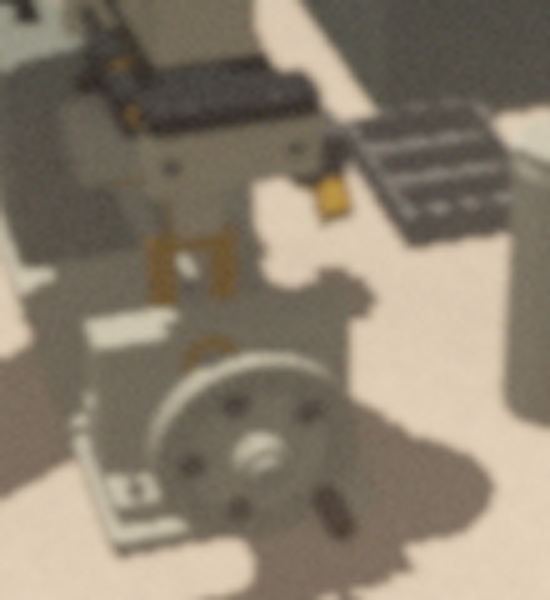

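Emit:
{"method": "jog_arm", "body": {"steps": [[1,0,0.0015,0,0],[1,0,0.0015,0,0],[1,0,0.0015,0,0],[1,0,0.0015,0,0]]}}

```text
time_s: 16.78
tcp_pos: [0.5816, 0.054, 0.1594]
eef_rot: [-90.0, -0.0, 90.7]
contact_force: [0.3, -0.3, -0.4]
gripper_width: 0.0059
```

Emit:
{"method": "jog_arm", "body": {"steps": [[1,0,0.0015,0,0],[1,0,0.0015,0,0],[1,0,0.0015,0,0],[1,0,0.0015,0,0]]}}

```text
time_s: 17.12
tcp_pos: [0.5816, 0.054, 0.1534]
eef_rot: [-90.0, 0.0, 90.7]
contact_force: [-0.2, 0.0, -1.9]
gripper_width: 0.0061
```

Emit:
{"method": "jog_arm", "body": {"steps": [[1,0,0.0015,0,0],[1,0,0.0015,0,0],[1,0,0.0015,0,0],[1,0,0.0015,0,0]]}}

```text
time_s: 17.45
tcp_pos: [0.5816, 0.054, 0.1474]
eef_rot: [-90.0, -0.0, 90.7]
contact_force: [-1.8, 1.0, -2.4]
gripper_width: 0.0056
```

Emit:
{"method": "jog_arm", "body": {"steps": [[1,0,0.0015,0,0],[1,0,0.0015,0,0],[1,0,0.0015,0,0],[1,0,0.0015,0,0]]}}

```text
time_s: 17.78
tcp_pos: [0.5816, 0.054, 0.1414]
eef_rot: [-90.0, 0.0, 90.7]
contact_force: [0.4, -0.1, -1.0]
gripper_width: 0.0063
```

Emit:
{"method": "jog_arm", "body": {"steps": [[1,0,0.0015,0,0],[1,0,0.0015,0,0],[1,0,0.0015,0,0],[1,0,0.0015,0,0]]}}

```text
time_s: 18.12
tcp_pos: [0.5816, 0.054, 0.1354]
eef_rot: [-90.0, 0.0, 90.7]
contact_force: [0.1, -0.1, -1.7]
gripper_width: 0.0061
```

Emit:
{"method": "jog_arm", "body": {"steps": [[1,0,0.0015,0,0],[1,0,0.0015,0,0],[1,0,0.001,0,0]]}}

```text
time_s: 18.37
tcp_pos: [0.5815, 0.054, 0.1313]
eef_rot: [-90.0, 0.0, 90.7]
contact_force: [-0.5, -0.4, -0.5]
gripper_width: 0.006
```

Emit:
{"method": "jog_arm", "body": {"steps": [[1,0,0.0007,0,0],[1,0,0.0007,0,0],[1,0,0,0,0]]}}

```text
time_s: 18.62
tcp_pos: [0.5816, 0.054, 0.13]
eef_rot: [-90.0, 0.0, 90.7]
contact_force: [0.2, -0.2, -1.2]
gripper_width: 0.0059
```

Emit:
{"method": "jog_arm", "body": {"steps": [[1,0,0.0005,0,0],[1,0,0.0005,0,0],[1,0,0,0,0]]}}

```text
time_s: 18.87
tcp_pos: [0.5816, 0.054, 0.1291]
eef_rot: [-90.0, 0.0, 90.7]
contact_force: [0.1, -0.3, -1.0]
gripper_width: 0.0061
```

Emit:
{"method": "jog_arm", "body": {"steps": [[1,0,0.0005,0,0],[1,0,0.0004,0,0],[1,0,0,0,0]]}}

```text
time_s: 19.12
tcp_pos: [0.5815, 0.054, 0.1282]
eef_rot: [-90.0, 0.0, 90.7]
contact_force: [0.4, -0.2, -0.9]
gripper_width: 0.0062
```

Emit:
{"method": "jog_arm", "body": {"steps": [[1,0,0.0004,0,0],[1,0,0.0003,0,0],[1,0,0,0,0]]}}

```text
time_s: 19.37
tcp_pos: [0.5817, 0.054, 0.1278]
eef_rot: [-90.0, 0.0, 90.7]
contact_force: [-1.2, 0.3, 0.8]
gripper_width: 0.0057
```

Emit:
{"method": "jog_arm", "body": {"steps": [[1,0,0.0004,0,0],[1,0,0.0003,0,0],[1,0,0,0,0]]}}

```text
time_s: 19.62
tcp_pos: [0.5818, 0.054, 0.1277]
eef_rot: [-90.0, 0.0, 90.7]
contact_force: [-3.0, -0.4, 7.5]
gripper_width: 0.0059
```

```bash
python3 - <<'E'
from h import *
s=r.get_state();print(s['tcp_pos'],s['contact_force'],s['moment'],s['gripper_width'],s['eef_rot'])
E
```

```text
[0.58176391 0.05397478 0.12772338] [-3.00160919 -0.42110207  7.50566451] [ 0.05444962  1.0280189  -0.00670305] 0.005858327125973327 [-9.00375720e+01  1.97913714e-03  9.07168883e+01]
```

Emit:
{"method": "jog_arm", "body": {"steps": [[1,0,-0.0004,0,0],[0.95,0,0,0,0],[0.85,0,0,0,0],[0.75,0,0,0,0],[0.7,0,0,0,0],[0.7,0,0,0,0],[0.7,0,0,0,0]]}}

```text
time_s: 20.2
tcp_pos: [0.5816, 0.054, 0.127]
eef_rot: [-90.0, 0.0, 90.7]
contact_force: [-0.4, -0.2, -0.3]
gripper_width: 0.0257
```

```bash
python3 - <<'E'
from h import *
for n in['wrist']:
    s,c=cap(n,n+'12')
R,p=pose(s);print(p,s['eef_rot'],s['contact_force'],s['moment'],s['gripper_width'])
s,c=load('wrist12'); im=c['image'][140:300,160:350].astype(float)
im=np.clip((im-40)*1.8,0,255).astype(np.uint8)
cv2.imwrite('pics/w12e.png',cv2.resize(im[:,:,::-1],None,fx=4,fy=4,interpolation=cv2.INTER_NEAREST))
E
```

```text
[0.58158439 0.05399011 0.12704691] [-8.99880178e+01  3.37552377e-03  9.06988780e+01] [-0.423003   -0.20555245 -0.25569903] [-0.08539404 -0.10996198  0.04623773] 0.025741581811457262
```

View pics/w12e.png

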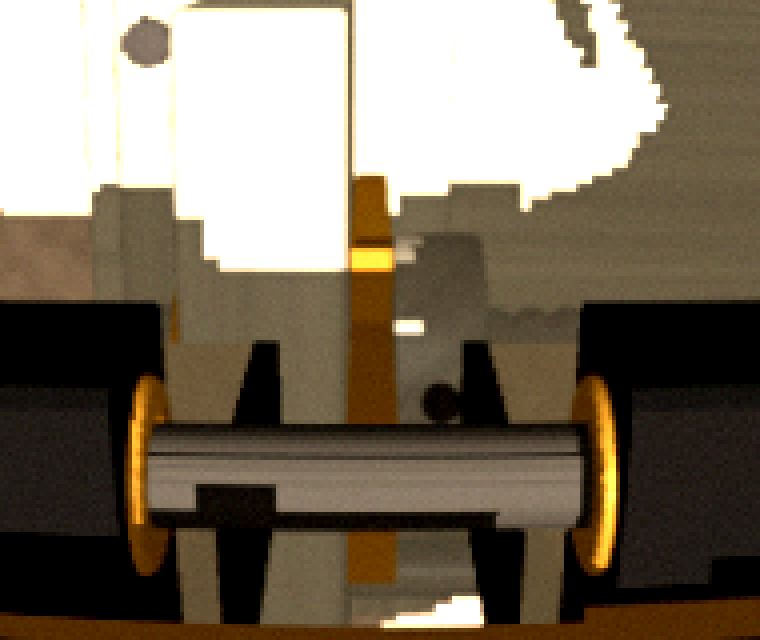

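Emit:
{"method": "jog_arm", "body": {"steps": [[0.7,0,-0.005,0,0],[0.7,0,-0.01,0,0],[0.7,0,-0.02,0,0],[0.7,0,-0.03,0,0],[0.5,0,-0.035,0,0],[0.3,0,-0.02,0,0],[0,-0.025,0,0,0],[0,0,0,0,0],[0,0,0,0,0],[0,0,0,0,0],[0,0,0,0,0]]}}

```text
time_s: 21.17
tcp_pos: [0.5817, 0.0292, 0.2471]
eef_rot: [-90.0, 0.0, 90.7]
contact_force: [0.4, -0.2, 0.4]
gripper_width: 0.0674
```

```bash
python3 - <<'E'
from h import *
for n in['wrist','side','scene']:
    s,c=cap(n,n+'13')
R,p=pose(s);print(p,s['eef_rot'],s['contact_force'],s['time_s'])
for f,b,k in [('wrist13',(170,100,330,220),5),('side13',(190,80,330,220),5),('scene13',(240,90,440,230),4)]: crop(f,*b,k,f+'c')
s,c=load('wrist13'); g=c['image'];
# expected tab-top if seated z=.139, centre x .5823,y .0539
for z in(.139,.144): print(z,[((proj(c,[.5823+d,.0539,z],s)-[170,100])*5).round() for d in(-.011,.011)],[((proj(c,[.5823+d,.0539,z-.036],s)-[170,100])*5).round() for d in(-.022,)])
E
```

```text
[0.58177652 0.02929607 0.2469371 ] [-8.99596754e+01  1.63424016e-02  9.07228679e+01] [-0.26296426  0.28486951 -0.97566778] 21.2667
0.139 [array([559., 442.]), array([554., 565.])] [array([543., 346.])]
0.144 [array([562., 449.]), array([556., 574.])] [array([545., 350.])]
```

View pics/wrist13c.png

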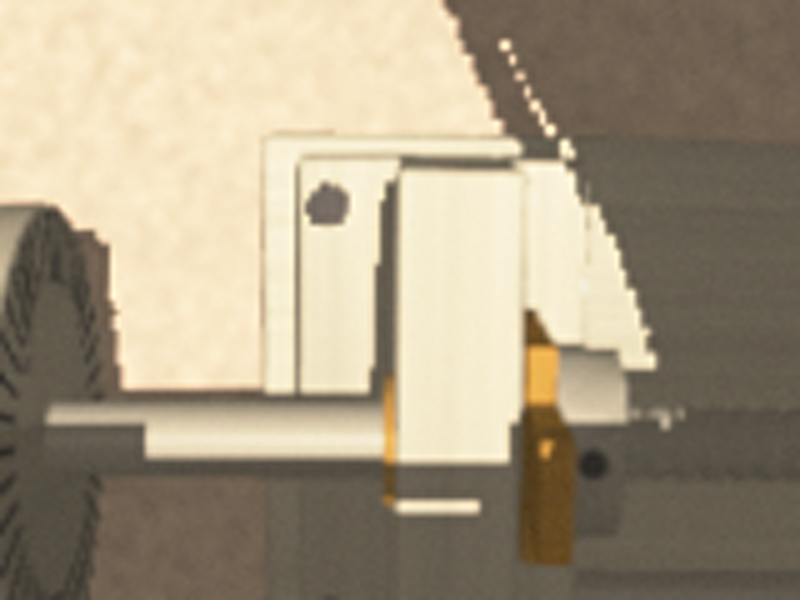

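View pics/side13c.png

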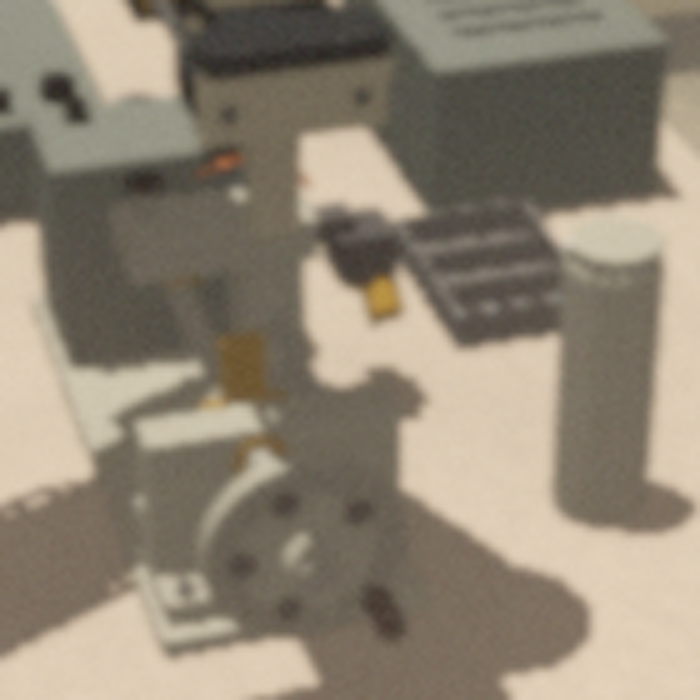

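View pics/scene13c.png

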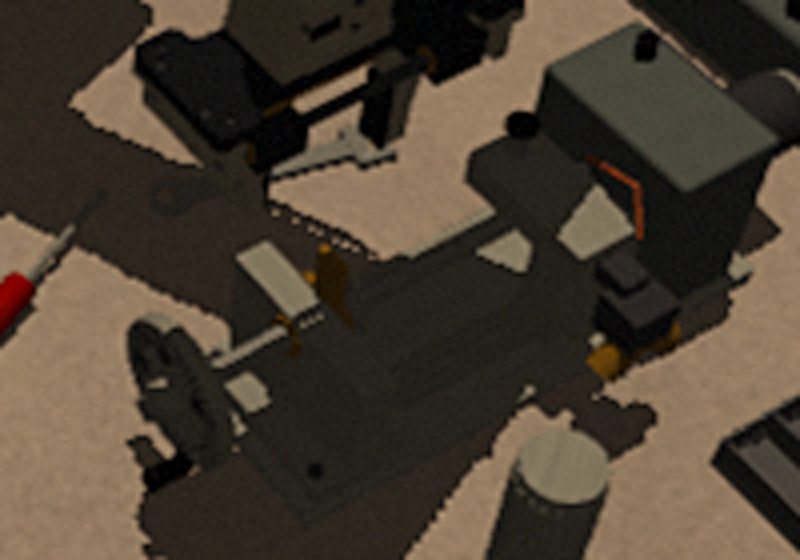

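```bash
python3 -c "
from plant import r
print(r.close_job())"
```

```text
the job is handed in; nothing more can be done
None
```

The 6 mm spacer now sits in the gap, standing on the pedestal's ledge, and the job was handed in at about 21 s of the 66 s allowed. No verdict was reported.

**Float:** I slid the screw outwards until the collar met the pedestal, then inwards until it met the hidden stop. The readings peaked at 6.3 N outwards and 6.9 N inwards. The measured travel was about 7.0 mm, which fits only the 6 mm spacer. I left the gap open and let go of the wheel.

**Spacer:** The 6 mm spacer stood in the middle block of the row. I lowered it astride the shaft with no resistance until the legs met the ledge. They met it at a gripper height of 127.8 mm, exactly where a fully seated spacer should stop. I pressed to 7.5 N, let go and backed away.

**Last checks:**
- **Seating:** In the final pictures the spacer stands upright between pedestal and collar. The tab and shoulder edges were within about half a pixel of where a fully seated spacer should show.
- **Other things:** After the pick-up, the other two spacers still stood in their blocks. I touched neither the red and purple look-alikes nor the cutting head.
- **Contact:** The gripper was well clear, with no contact force, when I handed in.

**Where measurements disagreed:**
- **Shaft position:** My first camera measurement of the shaft was about 1.5 mm off sideways, because I took a shadow edge for the shaft. I corrected it from closer pictures before lowering.
- **Angle of the unit:** Different edges gave between 0.2° and 1.6°. I used 0.7°, and the spacer went in freely at that.

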